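# Toggles to the polishing rack in reverse order

### The arm

A 7-joint arm with a two-finger parallel gripper is mounted at the origin on the work surface. World frame = base frame: x ahead of the robot, y to its left, z up, the work surface at z = 0. Lengths are in m, angles in rad, forces in N, time in s.
With the tool pointing down it reaches from about 0.425 to 0.925 m from the base axis. Payload 6.8 kg.
Tool frame: the origin (TCP) lies at the very end of the fingers, on their centre line; the grasp point (between the pads) lies 19 mm behind it (r.grip_depth is the distance from the TCP to the grasp point, in m); z points along the fingers, y is the direction in which the jaws open and shut (so a half turn about z gives the same grasp; the last joint's range is limited). The gripper opens to 85 mm and grips with 20 to 120 N. Pads are 22 mm wide; open, the fingers measure 114 mm over their backs; the gripper's body (76 mm by 85 mm) begins 54 mm behind the grasp point. The pads swing forward as they close: fully open they stand 13 mm farther back than shut.
Start: joints at [-1.323, 0.477, 0.022, 1.555, -0.011, 1.109, -0.083], TCP at [0.235, 0.633, 0.197] pointing down, gripper open.
Joint ranges: [-2.96, 2.96], [-0.34, 2.1], [-1.41, 1.46], [0.24, 2.44], [-1.37, 4.51], [0.17, 1.92], [-2.96, 2.96]. Speed limits (rad/s): [2.39, 2.39, 3.14, 3.14, 3.14, 3.14, 3.14].

### API

Orientations are given as a rotation vector (axis times angle).
In Python, from bench import status, eyes, workorder, spotter, r gives the robot as it stands.
- The arm moves only by the tool drive_tool, never from a script. Its argument "commands" is a list of rows, each an object of numbers: "rx", "ry", "rz": the turn, a rotation vector about the world's x, y, z normalised to -1 to 1, where 1 is 8 degrees; "tx", "ty", "tz": the shift along the world's x, y, z normalised to -1 to 1, where 1 is 20 mm; "grip": the closure, from -1 (fully open) to 1 (shut). A call has 1 to 10 rows; each row shifts and turns the commanded pose from where the row before left it; what a row does not reach is not made up. A row lasts 1/8 s, in which the tool goes at most 62.5 mm and 10.7 degrees, less where a joint would pass 70% of its speed; a pose out of reach is approached as far as the arm can. A call with a number of a shift or a turn outside -1 to 1 is refused whole. A call with a gripper value outside its range is refused whole. The fingers move at their own pace and stop on an object; "grip_force" is the grip in N (left out, the last holds). Time passes only in rows, so rows that do not move let the fingers close. It gives the time, the measured TCP pose, the force and the opening at its end, in the units of the state.
- status.get_obs(): the state, without advancing time (a new reading comes with each control period).
- eyes.grab_frame(name): name is "scene" or "side" or "wrist"; returns a dict with "frame" (480x640x3 uint8, blue, green, red), "range_z" (480x640 float32, m along the optical axis (not along the pixel's ray), 0 where there is no reading), "fx", "fy", "cx", "cy" (pixels), "T" (4x4, takes a point from camera to world coordinates); the wrist camera has in their place "T_tool_cam" (4x4, takes a point from camera to tool coordinates, whose origin is the TCP and whose axes are the flange's). Camera axes: x right, y down, z forward; pixel columns grow to the right and rows downward; lengths in m; the calibration is good to about 2 mm. A picture is of the moment at which its call begins: read the wrist's pose just before it.
- workorder.hand_in(): hands the job in, once; it reports no verdict.
Trained networks look in the newest picture that a camera, given by its name, has taken for a name from the list of things; names that differ only in an ending like _2 or _b are one class to them, and where a whole thing is asked for, a point or a joint stands for the part that bears it (a point fixed in the world has none). Each returns a list of dicts, best first, with "confidence" (0 to 1); they miss things now and then, are a little off and sometimes report something else, mostly with a low value. They report only what shows in the picture. A call takes as long as a camera call. They do not tell look-alikes from the thing itself.
- spotter.boxes_of(camera, target): "position" ([column, row] as shares, 0 to 1, of the picture: columns of its width, rows of its height, amid what is visible of it).
- spotter.masks_of(camera, target): "mask" (480x640 bool, what is visible of it) and "position" ([column, row] as shares, 0 to 1, of the picture: columns of its width, rows of its height, amid what is visible of it).
The state is a dict: "clock": time; "joints": joint angles; "qvel": joint speeds; "tau": joint torques, N m; "tcp_pos": TCP position; "orientation": TCP orientation; "contact_force": force on the tool from outside, world axes, zero at the start; "moment": the same for the moment, N m; "grip_width": finger opening in m.
Only numpy, scipy, OpenCV 4.12 (cv2) and the standard library are available. Lean on these libraries where they do the work, as an engineer would, in place of code of your own. Each camera call takes 0.05 s, during which the arm holds its last target.

### The job

Move the four carved toggles from the shallow drawer to the pear-wood polishing rack, one on each cork pad, in reverse order counted from the brass: the toggle nearest the drawer's brass ring goes on the pad farthest from the rack's brass knob, the next one on the next pad, and so on, so that the one farthest from the ring ends nearest the knob. Leave them standing upright, centred on their pads and let go, and do not knock the cracked celadon cup about.

Things in the scene. Friction and masses are not known exactly. Their poses are not given: they have to be found in the camera images.
- centre_yellow (a point): Loose toggle, pale yellow boxwood, barrel-shaped: 28 mm across at both ends, 34 mm at the middle; 40 mm tall, about 40 g, round about its upright z axis, stands on its own yellow coaster. The point is its centre, 20 mm above its underside.
- centre_black (a point): Loose toggle, black ebony, plain cylinder 34 mm across; 40 mm tall, about 40 g, round about its upright z axis, stands on its own black coaster. The point is its centre, 20 mm above its underside.
- centre_red (a point): Loose toggle, red lacquered, dome-topped: 34 mm across up to 26 mm high, then rounding in; 40 mm tall, about 40 g, round about its upright z axis, stands on its own red coaster. The point is its centre, 20 mm above its underside.
- centre_blue (a point): Loose toggle, indigo blue, stepped: 34 mm across up to 30 mm high, then a neck 22 mm across; 40 mm tall, about 40 g, round about its upright z axis, stands on its own blue coaster. The point is its centre, 20 mm above its underside.
- drawer: Shallow open drawer lying on the bench, fixed: 264 mm along y, 142 mm along x, walls 16 mm high. A brass ring pull on its +y end reaches 181 mm from the middle. Four coasters (50 mm across, tops 14 mm above the bench), each coloured like its toggle, are fixed in it at y = -87, -29, 29, 87 mm, x = 0, in an order that varies; a toggle stands on each. Origin: centre of underside, z up.
- seat_yellow: Yellow coaster under the yellow toggle: a disc 50 mm across and 6 mm thick fixed in the drawer; it stays there and shows where the yellow toggle started. Origin at the centre of its underside, 8 mm above the bench. (The blue toggle has a blue one, not listed.)
- seat_black: Black coaster under the black toggle: a disc 50 mm across and 6 mm thick fixed in the drawer; it stays there and shows where the black toggle started. Origin at the centre of its underside, 8 mm above the bench. (The blue toggle has a blue one, not listed.)
- seat_red: Red coaster under the red toggle: a disc 50 mm across and 6 mm thick fixed in the drawer; it stays there and shows where the red toggle started. Origin at the centre of its underside, 8 mm above the bench. (The blue toggle has a blue one, not listed.)
- rack: Polishing rack: fixed pear-wood board 90 mm (x) by 250 mm (y), flat top 20 mm up, with four pale cork pads (44 mm across, flush) along its y axis at y = -87, -29, 29, 87 mm, x = 0. End cheeks at y = -128, 128 mm rise 8 mm above the top. A brass ball knob on the +y end reaches 161 mm. Origin: centre of underside, z up. A toggle standing on it has its centre 40 mm above the origin.
- cup: Cracked celadon-green cup, a bystander: 66 mm across at the rim, 55 mm tall, loose, upright, open at the top. Origin at the centre of its underside.
Mind the look-alikes: they are no part of the job. Leave any green or turquoise look-alike of the part that bears centre_blue alone.

How it is judged:
At the end, for the whole second after the job is handed in: Each toggle stands upright (within 0.15 rad) on the rack's top, within 12 mm along and across of the middle of its pad, let go and at rest, in the reverse of the order in which they and their coasters lay in the drawer: nearest the ring is farthest from the knob (x of centre_yellow in the frame of rack between -0.012 and 0.012 m and z of centre_yellow in the frame of rack between 0.034 and 0.046 m and angle between each of centre_yellow, centre_black, centre_red, centre_blue's own z axis and vertical below 0.15 rad and linear speed of each of toggle_yellow, toggle_black, toggle_red, toggle_blue below 0.02 m/s and contact force between each of toggle_yellow, toggle_black, toggle_red, toggle_blue and the fingers below 0.05 N and x of centre_black in the frame of rack between -0.012 and 0.012 m and z of centre_black in the frame of rack between 0.034 and 0.046 m and x of centre_red in the frame of rack between -0.012 and 0.012 m and z of centre_red in the frame of rack between 0.034 and 0.046 m and x of centre_blue in the frame of rack between -0.012 and 0.012 m and z of centre_blue in the frame of rack between 0.034 and 0.046 m and ((y of seat_yellow in the frame of drawer between 0.067 and 0.107 m and y of centre_yellow in the frame of rack between -0.099 and -0.075 m) or (y of seat_yellow in the frame of drawer between 0.009 and 0.049 m and y of centre_yellow in the frame of rack between -0.041 and -0.017 m) or (y of seat_yellow in the frame of drawer between -0.049 and -0.009 m and y of centre_yellow in the frame of rack between 0.017 and 0.041 m) or (y of seat_yellow in the frame of drawer between -0.107 and -0.067 m and y of centre_yellow in the frame of rack between 0.075 and 0.099 m)) and ((y of seat_black in the frame of drawer between 0.067 and 0.107 m and y of centre_black in the frame of rack between -0.099 and -0.075 m) or (y of seat_black in the frame of drawer between 0.009 and 0.049 m and y of centre_black in the frame of rack between -0.041 and -0.017 m) or (y of seat_black in the frame of drawer between -0.049 and -0.009 m and y of centre_black in the frame of rack between 0.017 and 0.041 m) or (y of seat_black in the frame of drawer between -0.107 and -0.067 m and y of centre_black in the frame of rack between 0.075 and 0.099 m)) and ((y of seat_red in the frame of drawer between 0.067 and 0.107 m and y of centre_red in the frame of rack between -0.099 and -0.075 m) or (y of seat_red in the frame of drawer between 0.009 and 0.049 m and y of centre_red in the frame of rack between -0.041 and -0.017 m) or (y of seat_red in the frame of drawer between -0.049 and -0.009 m and y of centre_red in the frame of rack between 0.017 and 0.041 m) or (y of seat_red in the frame of drawer between -0.107 and -0.067 m and y of centre_red in the frame of rack between 0.075 and 0.099 m)) and (y of centre_blue in the frame of rack between 0.075 and 0.099 m or y of centre_blue in the frame of rack between 0.017 and 0.041 m or y of centre_blue in the frame of rack between -0.041 and -0.017 m or y of centre_blue in the frame of rack between -0.099 and -0.075 m)); the robot touches nothing.
It fails at once if the cracked cup is shifted more than 30 mm or tipped (distance of cup from where it was at the start of the episode above 0.03 m or angle between cup's own z axis and vertical above 0.35 rad).
It also fails if it takes over 112 s, if anything falls off the work surface, if the arm or the gripper's body presses on something with over 40 N, if the wrist force passes 120 N, or if a joint passes its speed limit or range.

## Working session

There is one attempt and no reset: what is moved stays moved. The work goes in short steps, Python scripts to look and compute and a tool call to move; the robot and the scene stay as the last step left them, time stands still between calls to the robot, and variables do not carry over. Pictures are saved under pics/ and viewed, and the job is handed in when it is done.

Besides the shell and the picture viewer there is one more tool, called after ">>>" by a JSON object that holds its "method" and its "body". drive_tool: Moves the arm, as the interface text tells. Scaled input: -1 to 1 covers 20 mm each way for a shift and 8 degrees each way for a turn. Its arguments: {"type":"object","properties":{"commands":{"type":"array","items":{"type":"object","properties":{"rx":{"type":"number"},"ry":{"type":"number"},"rz":{"type":"number"},"tx":{"type":"number"},"ty":{"type":"number"},"tz":{"type":"number"},"grip":{"type":"number"}}}},"grip_force":{"type":"number"}},"required":["commands"]}

```bash
ls; mkdir -p pics
python3 - <<'E'
from bench import status, eyes, workorder, spotter, r
import cv2,numpy as np
print(status.get_obs())
for n in("scene","side","wrist"):
    d=eyes.grab_frame(n); cv2.imwrite(f"pics/{n}0.png",d["frame"]); np.savez(f"pics/{n}0.npz",**d)
    print(n,d["fx"],d["cx"],d.get("T",d.get("T_tool_cam")))
E
```

```text
pics
{'clock': 0.0, 'joints': array([-1.32309687,  0.47777476,  0.02236385,  1.55647754, -0.01152845,
        1.10927132, -0.08308377]), 'qvel': array([ 7.23778877e-04, -4.26519317e-04,  6.75360521e-04,  3.79877058e-05,
       -9.07840385e-04,  3.94690709e-04, -3.08200854e-04]), 'tau': array([-6.25561788e-04, -5.96433735e+01,  1.60685442e+00, -2.81193066e+01,
        1.22657191e-02,  9.22963925e-03, -4.78505427e-06]), 'tcp_pos': array([0.23492498, 0.63209837, 0.19633219]), 'orientation': array([-5.55903999e-01, -3.09181232e+00,  2.81383251e-03]), 'contact_force': array([-0.40037028, -0.75837249, -0.81310101]), 'moment': array([0.07621621, 0.01578043, 0.0014208 ]), 'grip_width': 0.0858346490806885}
scene 561.2633005693089 316.733997214505 [[ 0.5513508   0.65930902 -0.51119851  1.16706695]
 [ 0.83425089 -0.44022168  0.33200953 -0.31282022]
 [-0.00614379 -0.60952153 -0.79274571  0.95449312]
 [ 0.          0.          0.          1.        ]]
side 616.3711277097751 319.7214343164029 [[-0.99896041 -0.0271986   0.0365832   0.58089446]
 [-0.04444273  0.75968213 -0.64877415  0.77089532]
 [-0.01014586 -0.64972555 -0.76010116  0.91340755]
 [ 0.          0.          0.          1.        ]]
wrist 353.8736687478087 313.1343055072855 [[ 5.72356749e-05 -9.60777863e-01 -2.77319121e-01  7.12590828e-02]
 [ 9.99999890e-01 -7.40843094e-05  4.63055820e-04 -2.49492383e-03]
 [-4.65438777e-04 -2.77319117e-01  9.60777753e-01 -1.76882293e-01]
 [ 0.00000000e+00  0.00000000e+00  0.00000000e+00  1.00000000e+00]]
```

View pics/scene0.png

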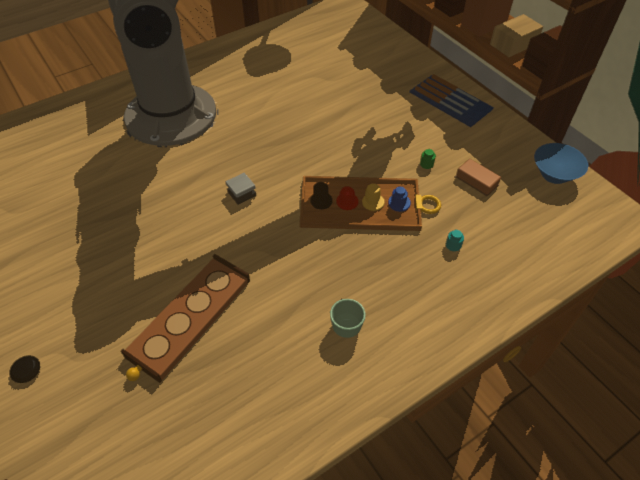

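View pics/side0.png

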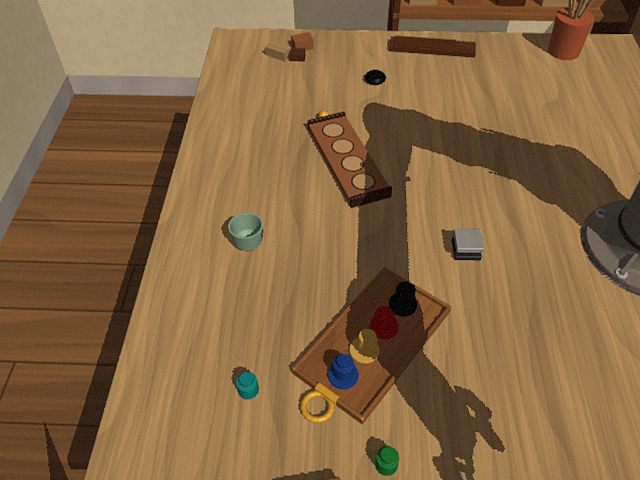

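View pics/wrist0.png

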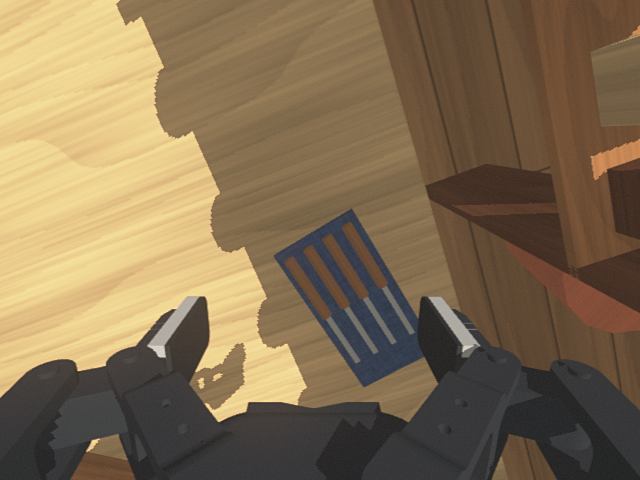

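The scene shows the drawer with the ring at (429,205). From the ring, the toggles run blue (399,199), yellow (374,197), red (347,197), black (321,195). The rack's knob is at (135,372), and its pads are at (218,281), (198,301), (178,323) and (156,347). The cup is at (348,318), and the green and turquoise look-alikes are at (428,158) and (455,240). Next I'll measure from both cameras.

```bash
cat > h.py <<'E'
import numpy as np,cv2
def load(n):
    return dict(np.load(f"pics/{n}.npz"))
def cloud(d,T=None):
    T=d["T"] if T is None else T
    v,u=np.mgrid[0:480,0:640]; z=d["range_z"]
    P=np.stack([(u-d["cx"])/d["fx"]*z,(v-d["cy"])/d["fy"]*z,z],-1)
    return P@T[:3,:3].T+T[:3,3]
def ray(d,px,T=None):
    T=d["T"] if T is None else T
    v=T[:3,:3]@np.array([(px[0]-d["cx"])/d["fx"],(px[1]-d["cy"])/d["fy"],1.0])
    return T[:3,3],v/np.linalg.norm(v)
def tri(rays):
    A=np.zeros((3,3));b=np.zeros(3)
    for o,v in rays:
        M=np.eye(3)-np.outer(v,v);A+=M;b+=M@o
    p=np.linalg.solve(A,b)
    return p,[np.linalg.norm((np.eye(3)-np.outer(v,v))@(p-o)) for o,v in rays]
def plane(d,px,z,T=None):
    o,v=ray(d,px,T); return o+v*(z-o[2])/v[2]
E
python3 - <<'E'
from h import *
from bench import spotter,eyes
names=["centre_blue","centre_yellow","centre_red","centre_black","rack","drawer","cup","seat_yellow","seat_red","seat_black"]
for n in("scene","side"):
    eyes.grab_frame(n); d=load(n+"0"); C=cloud(d)
    for t in names:
        for m in spotter.masks_of(n,t):
            k=m["mask"]&(d["range_z"]>0)
            P=C[k]
            if len(P)==0: continue
            print(n,t,round(m["confidence"],2),np.round(np.array(m["position"])*[640,480]),k.sum(),"med",np.round(np.median(P,0),3),"min",np.round(np.percentile(P,2,0),3),"max",np.round(np.percentile(P,98,0),3))
            cv2.imwrite("pics/m_%s_%s_%d.png"%(n,t,int(100*m["confidence"])),m["mask"]*255)
E
```

```text
scene centre_blue 0.77 [428. 160.] 229 med [0.51  0.425 0.031] min [0.493 0.415 0.004] max [0.52  0.443 0.045]
scene centre_blue 0.69 [451. 240.] 295 med [0.726 0.315 0.031] min [0.707 0.305 0.006] max [0.738 0.333 0.045]
scene centre_blue 0.54 [399. 194.] 271 med [0.576 0.284 0.045] min [0.558 0.275 0.02 ] max [0.586 0.302 0.06 ]
scene centre_blue 0.36 [371. 195.] 261 med [0.539 0.24  0.048] min [0.522 0.23  0.019] max [0.549 0.258 0.059]
scene centre_yellow 0.63 [372. 195.] 260 med [0.539 0.24  0.048] min [0.522 0.23  0.018] max [0.549 0.259 0.059]
scene centre_red 0.7 [348. 198.] 271 med [0.512 0.191 0.044] min [0.494 0.181 0.018] max [0.521 0.21  0.058]
scene centre_black 0.54 [320. 194.] 281 med [0.475 0.147 0.05 ] min [0.455 0.135 0.019] max [0.484 0.164 0.06 ]
scene rack 0.82 [183. 319.] 6651 med [ 0.581 -0.235  0.023] min [ 0.499 -0.354  0.004] max [ 0.654 -0.098  0.031]
scene rack 0.61 [398. 196.] 258 med [0.577 0.284 0.045] min [0.56  0.275 0.019] max [0.586 0.302 0.06 ]
scene drawer 0.7 [361. 212.] 4879 med [0.531 0.226 0.012] min [0.406 0.093 0.004] max [0.636 0.361 0.021
[... 1612 characters left out ...]
 0.006] max [0.638 0.364 0.02 ]
side cup 0.72 [246. 230.] 1013 med [0.764 0.002 0.04 ] min [ 0.734 -0.013  0.01 ] max [0.79  0.048 0.058]
side seat_yellow 0.91 [362. 356.] 335 med [0.547 0.259 0.015] min [0.517 0.234 0.012] max [0.563 0.271 0.02 ]
side seat_red 0.82 [390. 333.] 263 med [0.501 0.212 0.016] min [0.484 0.191 0.011] max [0.53  0.224 0.022]
side seat_black 0.69 [402. 312.] 221 med [0.474 0.166 0.016] min [0.449 0.142 0.011] max [0.495 0.177 0.019]
side seat_black 0.66 [347. 162.] 4225 med [ 0.574 -0.206  0.022] min [ 0.496 -0.353  0.003] max [ 0.654 -0.089  0.031][ WARN:0@1.125] global loadsave.cpp:1063 imwrite_ Unsupported depth image for selected encoder is fallbacked to CV_8U.
```

Run:
```python
from bench import r
print(type(r),[a for a in dir(r) if not a.startswith('__')], getattr(r,'grip_depth',None))
from h import *
from scipy.optimize import least_squares
D={n:load(n+"0") for n in("scene","side")}; Cl={n:cloud(D[n]) for n in D}
# toggles: cylinder fit by points in neighbourhood
init=dict(blue=(.574,.291),yellow=(.537,.246),red=(.509,.197),black=(.471,.152))
for k,c in init.items():
    c=np.array(c); out=[]
    for sel in(["scene"],["side"],["scene","side"]):
        P=np.vstack([Cl[n].reshape(-1,3) for n in sel])
        m=(np.linalg.norm(P[:,:2]-c,axis=1)<.026)&(P[:,2]>.022)&(P[:,2]<(.040))
        Q=P[m]
        f=least_squares(lambda p:np.linalg.norm(Q[:,:2]-p,axis=1)-.0168,c,loss="soft_l1",f_scale=.002)
        out+=[np.round(f.x,4),len(Q)]
    P=np.vstack([Cl[n].reshape(-1,3) for n in D]); m=(np.linalg.norm(P[:,:2]-f.x,axis=1)<.009)&(P[:,2]>.03)
    print(k,*out,"top z",np.round(np.median(P[m][:,2]),4))
# pads
for n,d in D.items():
    hsv=cv2.cvtColor(d["frame"],cv2.COLOR_BGR2HSV)
    g=cv2.imread("pics/m_%s_rack_%d.png"%(n,82 if n=="scene" else 57),0)>0
    print(n,[ (p,hsv[p[1],p[0]]) for p in ([(218,281),(198,301),(178,323),(156,347),(240,285)] if n=="scene" else [(333,130),(343,146),(352,163),(363,181),(375,195)])])
```

```text
<class 'host.Robot'> ['Unreachable', 'grip_depth'] 0.0187
blue [0.5692 0.2923] 87 [0.5744 0.2906] 114 [0.5716 0.2915] 201 top z 0.0558
yellow [0.5314 0.2477] 68 [0.537  0.2451] 95 [0.5343 0.2465] 163 top z 0.0559
red [0.5025 0.1978] 87 [0.5079 0.1965] 124 [0.5053 0.1971] 211 top z 0.055
black [0.4661 0.1528] 80 [0.4715 0.1511] 118 [0.4688 0.1521] 198 top z 0.0564
scene [((218, 281), array([ 17, 134, 169], dtype=uint8)), ((198, 301), array([ 17, 137, 168], dtype=uint8)), ((178, 323), array([ 17, 137, 166], dtype=uint8)), ((156, 347), array([ 17, 138, 165], dtype=uint8)), ((240, 285), array([ 13, 166, 118], dtype=uint8))][ WARN:0@0.545] global loadsave.cpp:275 findDecoder imread_('pics/m_side_rack_57.png'): can't open/read file: check file path/integrity
Traceback (most recent call last):
TypeError: '>' not supported between instances of 'NoneType' and 'int'
```

Run:
```python
from h import *
D={n:load(n+"0") for n in("scene","side")}
seeds=dict(scene=[(218,281),(198,301),(178,323),(156,347)],side=[(363,181),(352,163),(343,146),(333,130)])
px={}
for n,d in D.items():
    f=d["frame"]; px[n]=[]
    for s in seeds[n]:
        mask=np.zeros((482,642),np.uint8)
        cv2.floodFill(f.copy(),mask,s,0,(14,)*3,(14,)*3,4|cv2.FLOODFILL_FIXED_RANGE|cv2.FLOODFILL_MASK_ONLY|(255<<8))
        m=mask[1:-1,1:-1]; c=max(cv2.findContours(m,cv2.RETR_EXTERNAL,cv2.CHAIN_APPROX_NONE)[0],key=len)
        e=cv2.fitEllipse(c); px[n].append(e[0]); print(n,s,np.round(e[0],1),np.round(e[1],1),(m>0).sum(),np.round(plane(d,e[0],.02),4))
for a,b in zip(px["scene"],px["side"]):
    p,res=tri([ray(D["scene"],a),ray(D["side"],b)]); print(np.round(p,4),np.round(res,4))
```

```text
scene (218, 281) [219.  283.1] [ 9.5 21.7] 165 [ 0.5432 -0.1406  0.02  ]
scene (198, 301) [198.2 301.5] [16.3 21.5] 297 [ 0.559 -0.194  0.02 ]
scene (178, 323) [177.7 323.1] [17.6 22.3] 337 [ 0.5805 -0.2476  0.02  ]
scene (156, 347) [156.  346.4] [18.6 23.5] 372 [ 0.603  -0.3014  0.02  ]
side (363, 181) [359.  180.7] [11.3 13. ] 124 [ 0.5495 -0.1443  0.02  ]
side (352, 163) [351.9 162.9] [12.4 18.2] 193 [ 0.5649 -0.1976  0.02  ]
side (343, 146) [342.2 145.8] [11.3 18.5] 185 [ 0.5864 -0.2515  0.02  ]
side (333, 130) [332.8 129.6] [10.8 17.7] 171 [ 0.6085 -0.3049  0.02  ]
[ 0.5483 -0.1409  0.0248] [0.0017 0.0017]
[ 0.5637 -0.194   0.0246] [0.0016 0.0016]
[ 0.5852 -0.2474  0.0248] [0.0015 0.0015]
[ 0.6073 -0.3009  0.0245] [0.0014 0.0014]
```

>>> {"method": "drive_tool", "body": {"commands": [{"tx":0.57,"ty":-0.82,"tz":0.1,"rz":-0.53,"grip":-1},{"tx":0.57,"ty":-0.82,"tz":0.1,"rz":-0.53,"grip":-1},{"tx":0.57,"ty":-0.82,"tz":0.1,"rz":-0.53,"grip":-1},{"tx":0.57,"ty":-0.82,"tz":0.1,"rz":-0.53,"grip":-1},{"tx":0.57,"ty":-0.82,"tz":0.1,"rz":-0.53,"grip":-1},{"tx":0.57,"ty":-0.82,"tz":0.1,"rz":-0.53,"grip":-1},{"tx":0.57,"ty":-0.82,"tz":0.1,"rz":-0.53,"grip":-1},{"tx":0.57,"ty":-0.82,"tz":0.1,"rz":-0.53,"grip":-1},{"tx":0.57,"ty":-0.82,"tz":0.1,"rz":-0.53,"grip":-1},{"tx":0.57,"ty":-0.82,"tz":0.1,"rz":-0.53,"grip":-1}], "grip_force": 30}}

```text
validation failed for argument at $.co...
```

>>> {"method": "drive_tool", "body": {"commands": [{"rx":0,"ry":0,"rz":-0.53,"tx":0.57,"ty":-0.82,"tz":0.1,"grip":-1}], "grip_force": 30}}

```text
clock: 1.38
tcp_pos: [0.2448, 0.6172, 0.199]
orientation: [-0.668, -3.069, -0.0]
contact_force: [-0.5, -0.3, 0.1]
grip_width: 0.0857
```

>>> {"method": "drive_tool", "body": {"commands": [{"rx":0,"ry":0,"rz":-0.53,"tx":0.57,"ty":-0.82,"tz":0.1,"grip":-1},{"rx":0,"ry":0,"rz":-0.53,"tx":0.57,"ty":-0.82,"tz":0.1,"grip":-1},{"rx":0,"ry":0,"rz":-0.53,"tx":0.57,"ty":-0.82,"tz":0.1,"grip":-1},{"rx":0,"ry":0,"rz":-0.53,"tx":0.57,"ty":-0.82,"tz":0.1,"grip":-1},{"rx":0,"ry":0,"rz":-0.53,"tx":0.57,"ty":-0.82,"tz":0.1,"grip":-1},{"rx":0,"ry":0,"rz":-0.53,"tx":0.57,"ty":-0.82,"tz":0.1,"grip":-1},{"rx":0,"ry":0,"rz":-0.53,"tx":0.57,"ty":-0.82,"tz":0.1,"grip":-1},{"rx":0,"ry":0,"rz":-0.53,"tx":0.57,"ty":-0.82,"tz":0.1,"grip":-1},{"rx":0,"ry":0,"rz":-0.53,"tx":0.57,"ty":-0.82,"tz":0.1,"grip":-1},{"rx":0,"ry":0,"rz":-0.53,"tx":0.57,"ty":-0.82,"tz":0.1,"grip":-1}], "grip_force": 30}}

```text
clock: 2.62
tcp_pos: [0.3609, 0.4518, 0.2195]
orientation: [-1.738, -2.617, -0.001]
contact_force: [0.3, -0.1, -0.4]
grip_width: 0.0852
```

```bash
python3 -c "
from bench import status;o=status.get_obs();print(o['joints'],o['tcp_pos'],o['clock'])"
```

```text
[-1.19897785  0.29900719  0.24203324  1.78130972 -0.08067227  1.07054968
 -0.53008818] [0.36088015 0.45182811 0.21952637] 2.625
```

>>> {"method": "drive_tool", "body": {"commands": [{"rx":0,"ry":0,"rz":-0.53,"tx":0.57,"ty":-0.82,"tz":0.1,"grip":-1},{"rx":0,"ry":0,"rz":-0.53,"tx":0.57,"ty":-0.82,"tz":0.1,"grip":-1},{"rx":0,"ry":0,"rz":-0.53,"tx":0.57,"ty":-0.82,"tz":0.1,"grip":-1},{"rx":0,"ry":0,"rz":-0.53,"tx":0.57,"ty":-0.82,"tz":0.1,"grip":-1},{"rx":0,"ry":0,"rz":-0.53,"tx":0.57,"ty":-0.82,"tz":0.1,"grip":-1},{"rx":0,"ry":0,"rz":-0.53,"tx":0.57,"ty":-0.82,"tz":0.1,"grip":-1},{"rx":0,"ry":0,"rz":-0.53,"tx":0.57,"ty":-0.82,"tz":0.1,"grip":-1}], "grip_force": 30}}

```text
clock: 3.5
tcp_pos: [0.4411, 0.3365, 0.2335]
orientation: [-2.353, -2.082, -0.0]
contact_force: [-0.6, 0.7, -0.3]
grip_width: 0.0854
```

>>> {"method": "drive_tool", "body": {"commands": [{"rx":0,"ry":0,"rz":-0.53,"tx":0.57,"ty":-0.82,"tz":0.1,"grip":-1},{"rx":0,"ry":0,"rz":-0.53,"tx":0.57,"ty":-0.82,"tz":0.1,"grip":-1},{"rx":0,"ry":0,"rz":-0.53,"tx":0.57,"ty":-0.82,"tz":0.1,"grip":-1},{"rx":0,"ry":0,"rz":-0.53,"tx":0.57,"ty":-0.82,"tz":0.1,"grip":-1},{"rx":0,"ry":0,"rz":-0.53,"tx":0.57,"ty":-0.82,"tz":0.1,"grip":-1},{"rx":0,"ry":0,"rz":-0.53,"tx":0.57,"ty":-0.82,"tz":0.1,"grip":-1},{"rx":0,"ry":0,"rz":-0.53,"tx":0.57,"ty":-0.82,"tz":0.1,"grip":-1},{"rx":0,"ry":0,"rz":0,"tx":0,"ty":0,"tz":0,"grip":-1}], "grip_force": 30}}

```text
clock: 4.5
tcp_pos: [0.5213, 0.2208, 0.2476]
orientation: [2.806, 1.41, 0.001]
contact_force: [1.2, 0.8, -0.2]
grip_width: 0.0857
```

```bash
cat > w.py <<'E'
import sys
from h import *
from scipy.spatial.transform import Rotation as R
from bench import status,eyes
def wshot(name):
    o=status.get_obs(); d=eyes.grab_frame("wrist")
    T=np.eye(4);T[:3,:3]=R.from_rotvec(o["orientation"]).as_matrix();T[:3,3]=o["tcp_pos"]
    d["T"]=T@d["T_tool_cam"]; np.savez(f"pics/{name}.npz",**d); cv2.imwrite(f"pics/{name}.png",d["frame"])
    y=T[:3,1]; print("tcp",np.round(o["tcp_pos"],4),"jaw deg",round(float(np.degrees(np.arctan2(y[1],y[0]))),2),"toolz",np.round(T[:3,2],3),o["clock"],o["grip_width"],np.round(o["joints"],2))
    return d
if __name__=="__main__": wshot(sys.argv[1])
E
python3 w.py w1
```

```text
tcp [0.5213 0.2208 0.2476] jaw deg -36.64 toolz [ 0.001 -0.    -1.   ] 4.5 0.08573184044068077 [-0.96  0.27  0.55  1.79 -0.16  1.12 -0.99]
```

View pics/w1.png

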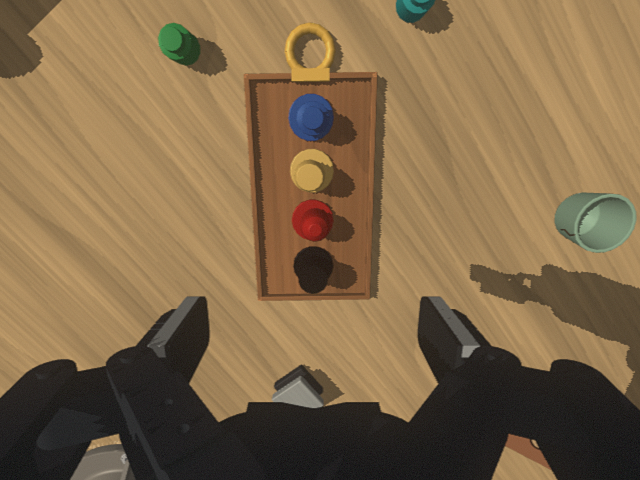

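The wrist view shows the ring at (310,48), then blue (312,117), yellow (311,172), red (313,222) and black (313,265), each on a coaster of its own colour. The jaws are square to the drawer.

Run:
```python
from h import *
from scipy.optimize import least_squares
d=load("w1"); C=cloud(d)
init=dict(blue=(.5716,.2915),yellow=(.5343,.2465),red=(.5053,.1971),black=(.4688,.1521))
for k,c in init.items():
    c=np.array(c); P=C.reshape(-1,3)
    near=(np.linalg.norm(P[:,:2]-c,axis=1)<.03)
    top=near&(P[:,2]>.048)
    s=near&(P[:,2]>.022)&(P[:,2]<.040)
    Q=P[s]
    f=least_squares(lambda p:np.linalg.norm(Q[:,:2]-p,axis=1)-.0168,c,loss="soft_l1",f_scale=.002) if len(Q)>5 else None
    print(k,"top mean",np.round(P[top].mean(0),4),top.sum(),"maxz",P[near][:,2].max().round(4),"side fit",f and np.round(f.x,4),len(Q),"floor z",np.round(np.percentile(P[near][:,2],[3,15]),4))
```

```text
blue top mean [0.5641 0.2789 0.3347] 1600 maxz 0.4245 side fit None 1 floor z [0.0075 0.0089]
yellow top mean [0.5251 0.2336 0.3605] 21701 maxz 0.3834 side fit [0.5343 0.2448] 22 floor z [0.0131 0.3582]
red top mean [0.5062 0.1967 0.0519] 469 maxz 0.0563 side fit [0.5054 0.196 ] 91 floor z [0.0073 0.0084]
black top mean [0.4696 0.1517 0.054 ] 679 maxz 0.0564 side fit [0.4688 0.1505] 135 floor z [0.0074 0.0086]
```

```bash
python3 - <<'E'
from h import *
from scipy.optimize import least_squares
d=load("w1"); C=cloud(d)
init=dict(blue=(.5716,.2915),yellow=(.5343,.2455),red=(.5053,.1965),black=(.4688,.1515))
ok=(d["range_z"]>.1)
for k,c in init.items():
    c=np.array(c); P=C[ok]; P=P[P[:,2]<.07]
    near=(np.linalg.norm(P[:,:2]-c,axis=1)<.03)
    m=near&(P[:,2]>.044); 
    s=near&(P[:,2]>.02)&(P[:,2]<.042)
    Q=P[s]
    f=least_squares(lambda p:np.linalg.norm(Q[:,:2]-p,axis=1)-.0168,c,loss="soft_l1",f_scale=.002)
    print(k,m.sum(),"top box",np.round((np.percentile(P[m],1,0)+np.percentile(P[m],99,0))/2,4),"z",np.round(np.percentile(P[m][:,2],[50,95]),4),"side",np.round(f.x,4),len(Q))
# coaster mask by colour, at z=.014 -- blue ellipse
import cv2
hsv=cv2.cvtColor(d["frame"],cv2.COLOR_BGR2HSV)
E
grep -c . h.py
```

```text
blue 784 top box [0.572 0.29  0.05 ] z [0.0468 0.0554] side [0.5723 0.29  ] 2
yellow 735 top box [0.5348 0.2455 0.0503] z [0.0539 0.0554] side [0.5343 0.2448] 27
red 581 top box [0.5057 0.1965 0.0499] z [0.0511 0.0548] side [0.5054 0.1959] 140
black 714 top box [0.4695 0.1513 0.0504] z [0.0541 0.0555] side [0.4688 0.1505] 167
20
```

>>> {"method": "drive_tool", "body": {"commands": [{"rx":0,"ry":0,"rz":0,"tx":0.507,"ty":0.697,"tz":-0.8,"grip":-1},{"rx":0,"ry":0,"rz":0,"tx":0.507,"ty":0.697,"tz":-0.8,"grip":-1},{"rx":0,"ry":0,"rz":0,"tx":0.507,"ty":0.697,"tz":-0.8,"grip":-1},{"rx":0,"ry":0,"rz":0,"tx":0.507,"ty":0.697,"tz":-0.8,"grip":-1},{"rx":0,"ry":0,"rz":0,"tx":0.507,"ty":0.697,"tz":-0.8,"grip":-1},{"rx":0,"ry":0,"rz":0,"tx":0,"ty":0,"tz":-0.9,"grip":-1},{"rx":0,"ry":0,"rz":0,"tx":0,"ty":0,"tz":-0.9,"grip":-1},{"rx":0,"ry":0,"rz":0,"tx":0,"ty":0,"tz":0,"grip":-1}], "grip_force": 30}}

```text
clock: 5.55
tcp_pos: [0.5692, 0.2914, 0.1295]
orientation: [2.804, 1.416, -0.006]
contact_force: [-0.1, -0.3, -0.0]
grip_width: 0.0852
```

```bash
python3 w.py w2
```

```text
tcp [0.5692 0.2914 0.1295] jaw deg -36.4 toolz [-0.003 -0.002 -1.   ] 5.55 0.08520346990674249 [-0.92  0.53  0.48  1.73 -0.29  0.96 -0.96]
```

View pics/w2.png

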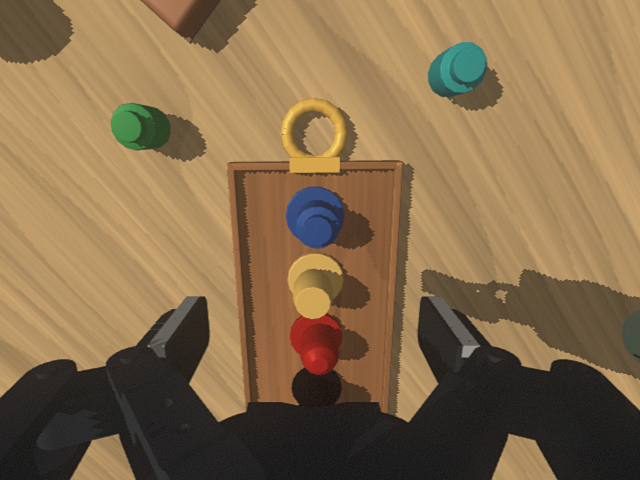

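The blue toggle is at (316,218), centred between the jaws at (207) and (420). Going down on it.

>>> {"method": "drive_tool", "body": {"commands": [{"rx":0,"ry":0,"rz":0,"tx":0.1,"ty":-0.03,"tz":-0.9,"grip":-1},{"rx":0,"ry":0,"rz":0,"tx":0,"ty":0,"tz":-0.9,"grip":-1},{"rx":0,"ry":0,"rz":0,"tx":0,"ty":0,"tz":-0.9,"grip":-1},{"rx":0,"ry":0,"rz":0,"tx":0,"ty":0,"tz":-0.9,"grip":-1},{"rx":0,"ry":0,"rz":0,"tx":0,"ty":0,"tz":-0.9,"grip":-1},{"rx":0,"ry":0,"rz":0,"tx":0,"ty":0,"tz":-0.9,"grip":-1},{"rx":0,"ry":0,"rz":0,"tx":0,"ty":0,"tz":0,"grip":-1}], "grip_force": 30}}

```text
clock: 6.48
tcp_pos: [0.5717, 0.2912, 0.0214]
orientation: [2.804, 1.417, -0.005]
contact_force: [0.0, 0.6, 0.5]
grip_width: 0.0854
```

>>> {"method": "drive_tool", "body": {"commands": [{"rx":0,"ry":0,"rz":0,"tx":0,"ty":0,"tz":0,"grip":1},{"rx":0,"ry":0,"rz":0,"tx":0,"ty":0,"tz":0,"grip":1},{"rx":0,"ry":0,"rz":0,"tx":0,"ty":0,"tz":0,"grip":1},{"rx":0,"ry":0,"rz":0,"tx":0,"ty":0,"tz":0,"grip":1},{"rx":0,"ry":0,"rz":0,"tx":0,"ty":0,"tz":0,"grip":1},{"rx":0,"ry":0,"rz":0,"tx":0,"ty":0,"tz":0,"grip":1}], "grip_force": 30}}

```text
clock: 7.22
tcp_pos: [0.5728, 0.2919, 0.0233]
orientation: [-2.804, -1.417, 0.0]
contact_force: [0.2, -0.8, 0.1]
grip_width: 0.0004
```

```bash
python3 w.py w3
```

```text
tcp [0.5728 0.2919 0.0233] jaw deg -36.38 toolz [-0. -0. -1.] 7.225 0.00040780557003708526 [-0.86  0.66  0.42  1.79 -0.36  0.77 -0.9 ]
```

View pics/w3.png

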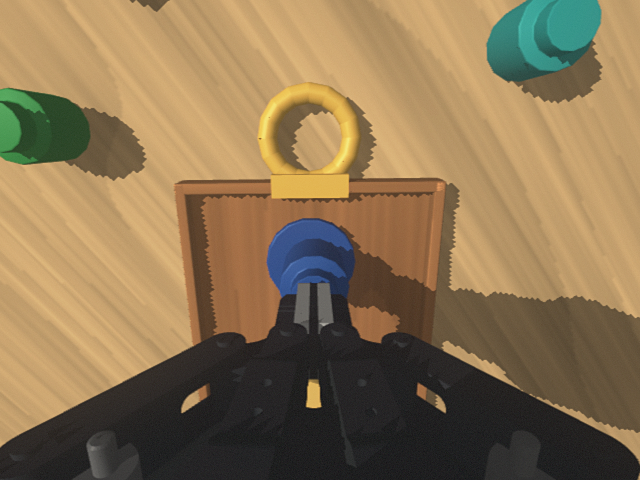

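The gripper closed on nothing (0.4 mm), and the blue toggle is still ahead of the fingers at about (312,255). I'll check the fixed cameras before moving again.

Run:
```python
from h import *
from bench import eyes
for n in("scene","side"):
    d=eyes.grab_frame(n); np.savez(f"pics/{n}1.npz",**d); cv2.imwrite(f"pics/{n}1.png",d["frame"])
    u,v,w,h=(300,100,200,150) if n=="scene" else (240,260,240,180)
    cv2.imwrite(f"pics/{n}1c.png",cv2.resize(d["frame"][v:v+h,u:u+w],None,fx=3.3,fy=3.3))
```

```text
(no output)
```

View pics/side1c.png

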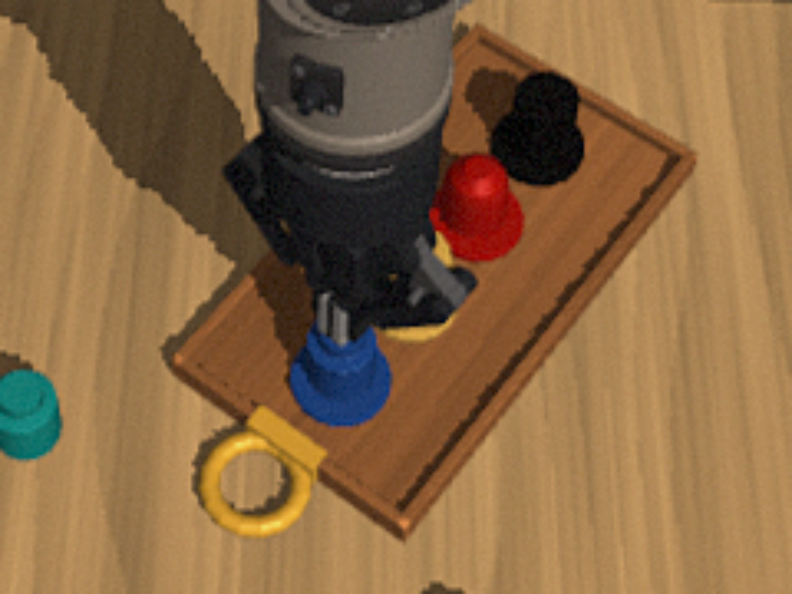

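View pics/scene1c.png

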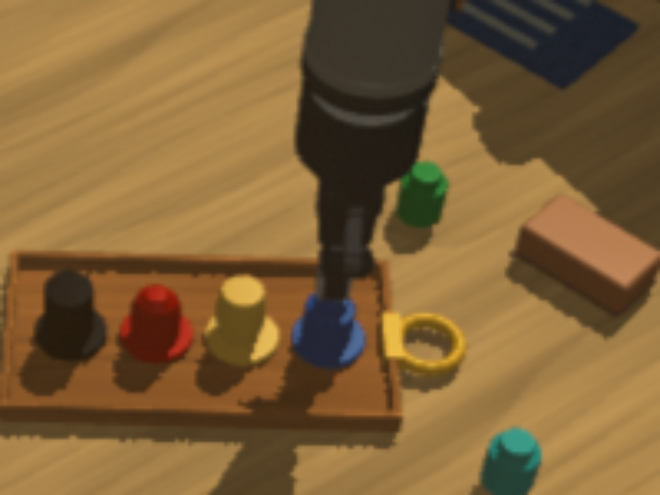

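Run:
```python
from h import *
d=load("w3"); C=cloud(d)
for v in range(215,335,8): print(v,[(u,np.round(d["range_z"][v,u],3),np.round(C[v,u],3).tolist()) for u in(303,324)])
for n in("side1","scene1"):
    d=load(n);C=cloud(d); print(n)
    for v in ([350,355,360,365,370,375] if n=="side1" else [180,184,188,192,196,200]):
        u=341 if n=="side1" else 400
        print(v,u,np.round(C[v,u],3),d["frame"][v,u])
```

```text
215 [(303, np.float32(0.195), [0.584, 0.316, 0.009]), (324, np.float32(0.196), [0.593, 0.309, 0.008])]
223 [(303, np.float32(0.191), [0.582, 0.314, 0.015]), (324, np.float32(0.191), [0.591, 0.307, 0.014])]
231 [(303, np.float32(0.192), [0.579, 0.31, 0.014]), (324, np.float32(0.192), [0.588, 0.303, 0.014])]
239 [(303, np.float32(0.193), [0.577, 0.307, 0.015]), (324, np.float32(0.194), [0.586, 0.3, 0.014])]
247 [(303, np.float32(0.18), [0.577, 0.306, 0.029]), (324, np.float32(0.179), [0.585, 0.3, 0.029])]
255 [(303, np.float32(0.168), [0.577, 0.306, 0.041]), (324, np.float32(0.167), [0.585, 0.3, 0.042])]
263 [(303, np.float32(0.166), [0.575, 0.303, 0.044]), (324, np.float32(0.166), [0.583, 0.297, 0.044])]
271 [(303, np.float32(0.165), [0.573, 0.301, 0.046]), (324, np.float32(0.165), [0.581, 0.295, 0.046])]
279 [(303, np.float32(0.158), [0.573, 0.3, 0.053]), (324, np.float32(0.157), [0.581, 0.295, 0.054])]
287 [(303, np.float32(0.147), [0.574, 0.301, 0.065]), (324, np.float32(0.144), [0.582, 0.296, 0.067])]
295 [(303, np.float32(0.138), [0.575, 0.301, 0.074]), (324, np.float32(0.138), [
[... 218 characters left out ...]
, 0.087])]
319 [(303, np.float32(0.119), [0.575, 0.301, 0.093]), (324, np.float32(0.121), [0.58, 0.296, 0.091])]
327 [(303, np.float32(0.113), [0.576, 0.301, 0.1]), (324, np.float32(0.114), [0.581, 0.297, 0.099])]
side1
350 341 [0.578 0.302 0.103] [10 14 15]
355 341 [0.578 0.302 0.088] [84 82 88]
360 341 [0.578 0.301 0.071] [77 80 85]
365 341 [0.577 0.302 0.058] [113  54  20]
370 341 [0.577 0.305 0.047] [125  67  32]
375 341 [0.577 0.309 0.038] [96 51 24]
scene1
180 400 [0.61  0.247 0.148] [19 29 36]
184 400 [0.579 0.28  0.09 ] [20 29 37]
188 400 [0.577 0.284 0.073] [21 30 37]
192 400 [0.577 0.286 0.059] [55 38 36]
196 400 [0.579 0.286 0.048] [56 39 36]
200 400 [0.584 0.283 0.042] [53 36 35]
```

The fingertips really end at z≈0.057, just above the toggle's top, while the reported TCP is at 0.023. Wrist, side and scene depths all agree on this. Horizontally the fingers are on target. So the shut tips sit about 34 mm behind the reported TCP. I'll open, go down by that amount in stages, and check.

>>> {"method": "drive_tool", "body": {"commands": [{"rx":0,"ry":0,"rz":0,"tx":0,"ty":0,"tz":0,"grip":-1},{"rx":0,"ry":0,"rz":0,"tx":0,"ty":0,"tz":0,"grip":-1},{"rx":0,"ry":0,"rz":0,"tx":0,"ty":0,"tz":0,"grip":-1},{"rx":0,"ry":0,"rz":0,"tx":0,"ty":0,"tz":0,"grip":-1},{"rx":0,"ry":0,"rz":0,"tx":0,"ty":0,"tz":0,"grip":-1}], "grip_force": 30}}

```text
clock: 8.0
tcp_pos: [0.5728, 0.2918, 0.0233]
orientation: [-2.804, -1.417, 0.0]
contact_force: [-0.5, -0.8, 0.9]
grip_width: 0.0854
```

>>> {"method": "drive_tool", "body": {"commands": [{"rx":0,"ry":0,"rz":0,"tx":0,"ty":0,"tz":-0.5,"grip":-1},{"rx":0,"ry":0,"rz":0,"tx":0,"ty":0,"tz":-0.5,"grip":-1},{"rx":0,"ry":0,"rz":0,"tx":0,"ty":0,"tz":0,"grip":-1}], "grip_force": 30}}

```text
clock: 8.38
tcp_pos: [0.5718, 0.2914, 0.0019]
orientation: [2.804, 1.417, -0.004]
contact_force: [0.0, 0.2, -0.4]
grip_width: 0.0854
```

Run:
```python
from w import *
d=wshot("w4"); C=cloud(d); ok=d["range_z"]>.05
print(np.round(C[ok][:,2].min(),3))
# finger pixels: left inner pad 
for v in range(270,360,10): print(v,[(u,np.round(C[v,u],3).tolist()) for u in(180,195,205,425,435,450)])
n="side"; d=eyes.grab_frame(n); np.savez(f"pics/{n}2.npz",**d); u,v,w,h=(240,260,240,180)
cv2.imwrite(f"pics/{n}2c.png",cv2.resize(d["frame"][v:v+h,u:u+w],None,fx=3.3,fy=3.3))
```

```text
tcp [0.5718 0.2914 0.0019] jaw deg -36.38 toolz [-0.002 -0.001 -1.   ] 8.375 0.085402126409166 [-0.85  0.69  0.4   1.79 -0.38  0.74 -0.89]
-0.003
270 [(180, [0.521, 0.334, 0.015]), (195, [0.524, 0.329, 0.009]), (205, [0.528, 0.326, 0.008]), (425, [0.619, 0.259, 0.008]), (435, [0.623, 0.256, 0.008]), (450, [0.629, 0.255, 0.016])]
280 [(180, [0.519, 0.33, 0.017]), (195, [0.52, 0.325, 0.008]), (205, [0.524, 0.321, 0.007]), (425, [0.616, 0.254, 0.008]), (435, [0.62, 0.251, 0.009]), (450, [0.626, 0.252, 0.017])]
290 [(180, [0.515, 0.326, 0.016]), (195, [0.517, 0.321, 0.01]), (205, [0.52, 0.317, 0.007]), (425, [0.613, 0.249, 0.007]), (435, [0.617, 0.246, 0.009]), (450, [0.623, 0.247, 0.018])]
300 [(180, [0.511, 0.322, 0.017]), (195, [0.541, 0.325, 0.057]), (205, [0.542, 0.322, 0.053]), (425, [0.611, 0.272, 0.054]), (435, [0.614, 0.271, 0.057]), (450, [0.62, 0.242, 0.017])]
310 [(180, [0.539, 0.326, 0.065]), (195, [0.543, 0.323, 0.064]), (205, [0.539, 0.318, 0.053]), (425, [0.609, 0.269, 0.056]), (435, [0.612, 0.272, 0.064]), (450, [0.616, 0.269, 0.064])]
320 [(180, [0.541, 0.325, 0.072]), (195, [0.54, 0.32, 0.064]), (205, [0.536, 0.315, 0.054]), (425, [0.606, 0.266, 0.057]), (435, [0.61, 0.271, 0.067]), (450, [0.614, 0.271, 0.072])]
330 [(180, [0.542, 0.323, 0.078]), (195, [0.538, 0.317, 0.065]), (205, [0.535, 0.313, 0.056]), (425, [0.604, 0.263, 0.058]), (435, [0.608, 0.268, 0.068]), (450, [0.612, 0.271, 0.077])]
340 [(180, [0.541, 0.321, 0.079]), (195, [0.536, 0.315, 0.066]), (205, [0.532, 0.309, 0.056]), (425, [0.602, 0.26, 0.058]), (435, [0.606, 0.265, 0.069]), (450, [0.61, 0.271, 0.081])]
350 [(180, [0.538, 0.318, 0.079]), (195, [0.534, 0.312, 0.068]), (205, [0.53, 0.307, 0.058]), (425, [0.6, 0.258, 0.061]), (435, [0.604, 0.263, 0.07]), (450, [0.609, 0.27, 0.083])]
```

View pics/side2c.png

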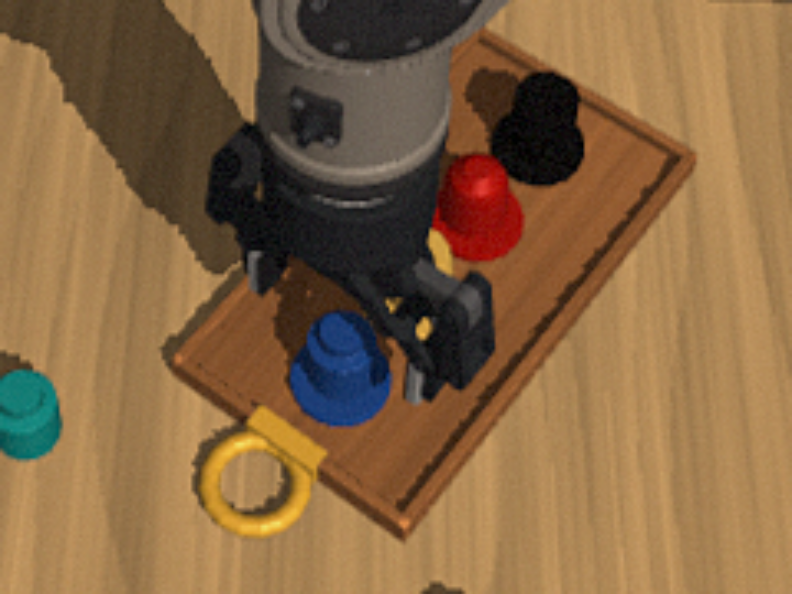

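View pics/w4.png

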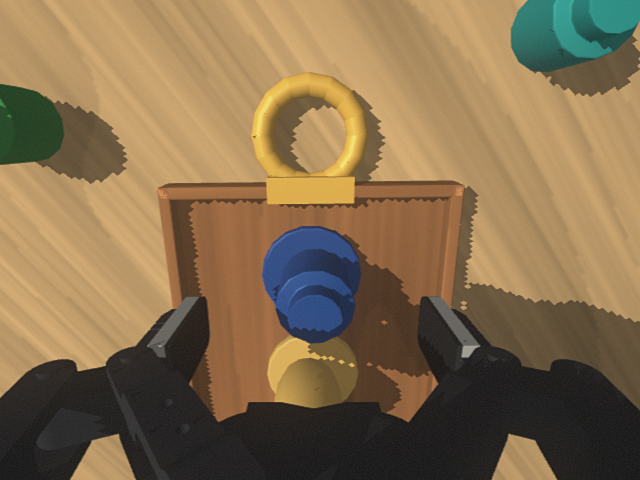

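The open tips are at z≈0.052 with the reported TCP at 0.002, so the offset is about 50 mm open and 34 mm shut. The toggle at (314,300) is centred between the jaws. I'll go down another 20 mm and close.

>>> {"method": "drive_tool", "body": {"commands": [{"rx":0,"ry":0,"rz":0,"tx":0,"ty":0,"tz":-0.5,"grip":-1},{"rx":0,"ry":0,"rz":0,"tx":0,"ty":0,"tz":-0.5,"grip":-1},{"rx":0,"ry":0,"rz":0,"tx":0,"ty":0,"tz":0,"grip":-1},{"rx":0,"ry":0,"rz":0,"tx":0,"ty":0,"tz":0,"grip":1},{"rx":0,"ry":0,"rz":0,"tx":0,"ty":0,"tz":0,"grip":1},{"rx":0,"ry":0,"rz":0,"tx":0,"ty":0,"tz":0,"grip":1},{"rx":0,"ry":0,"rz":0,"tx":0,"ty":0,"tz":0,"grip":1}], "grip_force": 30}}

```text
clock: 9.35
tcp_pos: [0.5732, 0.292, -0.0162]
orientation: [-2.804, -1.417, -0.001]
contact_force: [-0.1, 0.3, 2.3]
grip_width: 0.0326
```

```bash
python3 w.py w5; python3 -c "
from bench import status;print(status.get_obs()['contact_force'])"
```

```text
tcp [ 0.5732  0.292  -0.0162] jaw deg -36.38 toolz [ 0.001  0.    -1.   ] 9.35 0.032641214656736986 [-0.84  0.71  0.39  1.8  -0.39  0.71 -0.88]
[-0.57758335 -0.34548533  3.19782696]
```

View pics/w5.png

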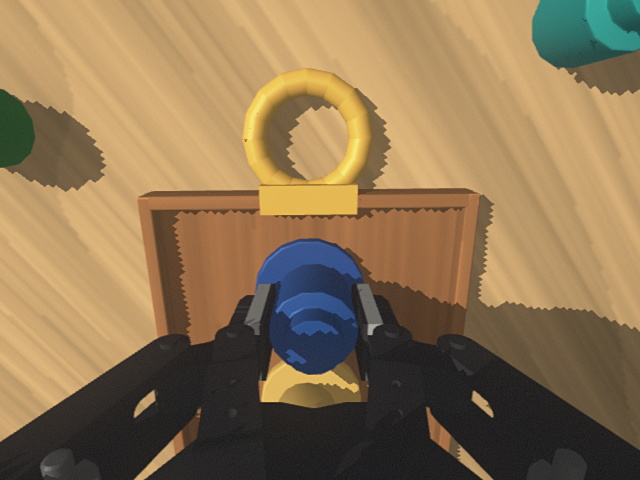

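Blue is held, width 32.6 mm, at (313,320). Lifting it and carrying it to the pad farthest from the knob.

>>> {"method": "drive_tool", "body": {"commands": [{"rx":0,"ry":0,"rz":0,"tx":0,"ty":0,"tz":0.8,"grip":1},{"rx":0,"ry":0,"rz":0,"tx":0,"ty":0,"tz":1,"grip":1},{"rx":0,"ry":0,"rz":0,"tx":0,"ty":0,"tz":1,"grip":1},{"rx":0,"ry":0,"rz":0,"tx":0,"ty":0,"tz":1,"grip":1},{"rx":0,"ry":0,"rz":0,"tx":0,"ty":0,"tz":1,"grip":1},{"rx":0,"ry":0,"rz":0,"tx":0,"ty":0,"tz":1,"grip":1}], "grip_force": 30}}

```text
clock: 10.15
tcp_pos: [0.5728, 0.2919, 0.1008]
orientation: [-2.804, -1.417, -0.0]
contact_force: [-0.2, -0.3, -0.3]
grip_width: 0.0327
```

>>> {"method": "drive_tool", "body": {"commands": [{"rx":0,"ry":0,"rz":0.333,"tx":-0.075,"ty":-0.986,"tz":0,"grip":1},{"rx":0,"ry":0,"rz":0.333,"tx":-0.075,"ty":-0.986,"tz":0,"grip":1},{"rx":0,"ry":0,"rz":0.333,"tx":-0.075,"ty":-0.986,"tz":0,"grip":1},{"rx":0,"ry":0,"rz":0.333,"tx":-0.075,"ty":-0.986,"tz":0,"grip":1},{"rx":0,"ry":0,"rz":0.333,"tx":-0.075,"ty":-0.986,"tz":0,"grip":1},{"rx":0,"ry":0,"rz":0.333,"tx":-0.075,"ty":-0.986,"tz":0,"grip":1},{"rx":0,"ry":0,"rz":0.333,"tx":-0.075,"ty":-0.986,"tz":0,"grip":1},{"rx":0,"ry":0,"rz":0.333,"tx":-0.075,"ty":-0.986,"tz":0,"grip":1},{"rx":0,"ry":0,"rz":0.333,"tx":-0.075,"ty":-0.986,"tz":0,"grip":1},{"rx":0,"ry":0,"rz":0.333,"tx":-0.075,"ty":-0.986,"tz":0,"grip":1}], "grip_force": 30}}

```text
clock: 11.4
tcp_pos: [0.5579, 0.0939, 0.1]
orientation: [2.401, 2.026, 0.0]
contact_force: [-0.3, -0.4, -0.5]
grip_width: 0.033
```

>>> {"method": "drive_tool", "body": {"commands": [{"rx":0,"ry":0,"rz":0.333,"tx":-0.075,"ty":-0.986,"tz":0,"grip":1},{"rx":0,"ry":0,"rz":0.333,"tx":-0.075,"ty":-0.986,"tz":0,"grip":1},{"rx":0,"ry":0,"rz":0.333,"tx":-0.075,"ty":-0.986,"tz":0,"grip":1},{"rx":0,"ry":0,"rz":0.333,"tx":-0.075,"ty":-0.986,"tz":0,"grip":1},{"rx":0,"ry":0,"rz":0.333,"tx":-0.075,"ty":-0.986,"tz":0,"grip":1},{"rx":0,"ry":0,"rz":0.333,"tx":-0.075,"ty":-0.986,"tz":0,"grip":1},{"rx":0,"ry":0,"rz":0.333,"tx":-0.075,"ty":-0.986,"tz":0,"grip":1},{"rx":0,"ry":0,"rz":0.333,"tx":-0.075,"ty":-0.986,"tz":0,"grip":1},{"rx":0,"ry":0,"rz":0.333,"tx":-0.075,"ty":-0.986,"tz":0,"grip":1},{"rx":0,"ry":0,"rz":0.333,"tx":-0.075,"ty":-0.986,"tz":0,"grip":1}], "grip_force": 30}}

```text
clock: 12.65
tcp_pos: [0.5428, -0.1034, 0.1]
orientation: [1.869, 2.525, 0.0]
contact_force: [0.2, 0.2, -1.2]
grip_width: 0.033
```

>>> {"method": "drive_tool", "body": {"commands": [{"rx":0,"ry":0,"rz":0.333,"tx":-0.075,"ty":-0.986,"tz":0,"grip":1},{"rx":0,"ry":0,"rz":0.333,"tx":-0.075,"ty":-0.986,"tz":0,"grip":1},{"rx":0,"ry":0,"rz":0,"tx":0,"ty":0,"tz":0,"grip":1}], "grip_force": 30}}

```text
clock: 13.02
tcp_pos: [0.5396, -0.1439, 0.1]
orientation: [1.756, 2.604, -0.001]
contact_force: [-0.5, 0.9, -0.7]
grip_width: 0.0327
```

```bash
python3 w.py w6
```

```text
tcp [ 0.5396 -0.1439  0.1   ] jaw deg 22.01 toolz [ 0.    -0.001 -1.   ] 13.025 0.03273133868547408 [-0.08  0.41  0.29  1.94 -0.16  0.81  0.68]
```

View pics/w6.png

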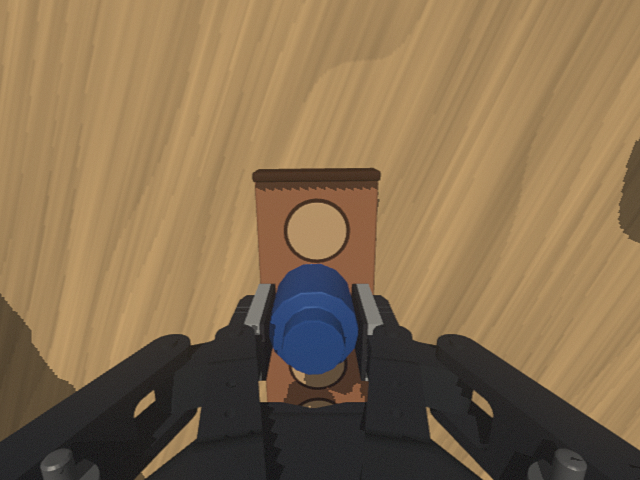

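The wrist view shows pad 1 clearly at (317,230), with the next pad partly visible at (318,370). The blue toggle is held upright at (313,320). I'll measure both from here.

Run:
```python
from h import *
d=load("w6");C=cloud(d);f=d["frame"]
mask=np.zeros((482,642),np.uint8)
cv2.floodFill(f.copy(),mask,(317,230),0,(25,)*3,(25,)*3,4|cv2.FLOODFILL_FIXED_RANGE|cv2.FLOODFILL_MASK_ONLY|(255<<8))
m=mask[1:-1,1:-1]>0; c=max(cv2.findContours(m.astype(np.uint8),cv2.RETR_EXTERNAL,cv2.CHAIN_APPROX_NONE)[0],key=len)
e=cv2.fitEllipse(c); print(e, "plane",np.round(plane(d,e[0],.02),4),"cloud med",np.round(np.median(C[m],0),4),"box",np.round(np.ptp(C[m],0),4))
hsv=cv2.cvtColor(f,cv2.COLOR_BGR2HSV)
b=(hsv[...,0]>100)&(hsv[...,0]<130)&(hsv[...,1]>120)&(d["range_z"]>.05)
P=C[b]; print(len(P),np.round(np.percentile(P,[1,50,99],0),4))
t=P[P[:,2]>np.percentile(P[:,2],97)-.003]; print("top centre",np.round((np.percentile(t,2,0)+np.percentile(t,98,0))/2,4),len(t))
T=np.eye(4)
```

```text
((316.5462341308594, 230.5235595703125), (55.40570831298828, 57.126407623291016), 87.53083801269531) plane [ 0.5394 -0.1427  0.02  ] cloud med [ 0.5393 -0.1424  0.0208] box [0.0494 0.0846 0.2583]
7420 [[ 0.5215 -0.1562  0.1341]
 [ 0.5349 -0.1382  0.1615]
 [ 0.5526 -0.1286  0.1715]]
top centre [ 0.5376 -0.1447  0.1702] 2798
```

>>> {"method": "drive_tool", "body": {"commands": [{"rx":0,"ry":0,"rz":0,"tx":0.08,"ty":0.09,"tz":-0.8,"grip":1},{"rx":0,"ry":0,"rz":0,"tx":0,"ty":0,"tz":-1,"grip":1},{"rx":0,"ry":0,"rz":0,"tx":0,"ty":0,"tz":-1,"grip":1},{"rx":0,"ry":0,"rz":0,"tx":0,"ty":0,"tz":-1,"grip":1},{"rx":0,"ry":0,"rz":0,"tx":0,"ty":0,"tz":-1,"grip":1},{"rx":0,"ry":0,"rz":0,"tx":0,"ty":0,"tz":-0.4,"grip":1},{"rx":0,"ry":0,"rz":0,"tx":0,"ty":0,"tz":-0.2,"grip":1},{"rx":0,"ry":0,"rz":0,"tx":0,"ty":0,"tz":0,"grip":1}], "grip_force": 30}}

```text
clock: 14.08
tcp_pos: [0.5416, -0.14, -0.0086]
orientation: [1.751, 2.608, 0.0]
contact_force: [-0.4, -0.6, -0.3]
grip_width: 0.0331
```

>>> {"method": "drive_tool", "body": {"commands": [{"rx":0,"ry":0,"rz":0,"tx":0,"ty":0,"tz":-0.07,"grip":1},{"rx":0,"ry":0,"rz":0,"tx":0,"ty":0,"tz":0,"grip":1}], "grip_force": 30}}

```text
clock: 14.32
tcp_pos: [0.5417, -0.1402, -0.0097]
orientation: [1.752, 2.607, 0.001]
contact_force: [-0.5, -0.4, -0.5]
grip_width: 0.0329
```

>>> {"method": "drive_tool", "body": {"commands": [{"rx":0,"ry":0,"rz":0,"tx":0,"ty":0,"tz":0,"grip":-1},{"rx":0,"ry":0,"rz":0,"tx":0,"ty":0,"tz":0,"grip":-1},{"rx":0,"ry":0,"rz":0,"tx":0,"ty":0,"tz":0,"grip":-1},{"rx":0,"ry":0,"rz":0,"tx":0,"ty":0,"tz":0.6,"grip":-1},{"rx":0,"ry":0,"rz":0,"tx":0,"ty":0,"tz":1,"grip":-1},{"rx":0,"ry":0,"rz":0,"tx":0,"ty":0,"tz":1,"grip":-1},{"rx":0,"ry":0,"rz":0,"tx":0,"ty":0,"tz":1,"grip":-1},{"rx":0,"ry":0,"rz":0,"tx":0,"ty":0,"tz":1,"grip":-1},{"rx":0,"ry":0,"rz":0,"tx":0,"ty":0,"tz":1,"grip":-1},{"rx":0,"ry":0,"rz":0,"tx":0,"ty":0,"tz":0,"grip":-1}], "grip_force": 30}}

```text
clock: 15.58
tcp_pos: [0.5428, -0.1405, 0.1039]
orientation: [1.75, 2.605, 0.003]
contact_force: [-0.3, -0.3, 0.9]
grip_width: 0.0854
```

```bash
python3 w.py w7
```

```text
tcp [ 0.5428 -0.1405  0.1039] jaw deg 22.21 toolz [ 0.004 -0.    -1.   ] 15.575 0.08539744688854106 [-0.09  0.41  0.3   1.94 -0.16  0.81  0.68]
```

View pics/w7.png

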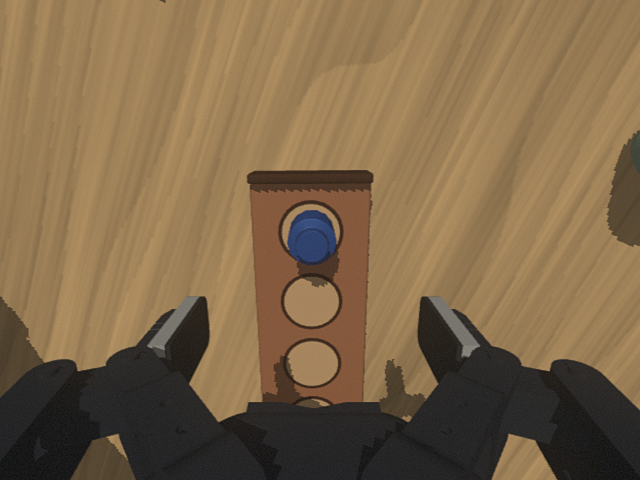

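Blue stands on pad 1 at (312,236). Pads 2 and 3 show at (312,300) and (312,362).

```bash
cat > m.py <<'E'
from h import *
from scipy.optimize import least_squares
def pads(d,seeds,lo=25):
    out=[]
    for s in seeds:
        mask=np.zeros((482,642),np.uint8)
        cv2.floodFill(d["frame"].copy(),mask,s,0,(lo,)*3,(lo,)*3,4|cv2.FLOODFILL_FIXED_RANGE|cv2.FLOODFILL_MASK_ONLY|(255<<8))
        m=mask[1:-1,1:-1]; c=max(cv2.findContours(m,cv2.RETR_EXTERNAL,cv2.CHAIN_APPROX_NONE)[0],key=len)
        c=cv2.convexHull(c); e=cv2.fitEllipse(c); out.append(plane(d,e[0],.02)); print("pad",s,np.round(e[0],1),np.round(e[1],1),np.round(out[-1],4))
    return out
def toggle(d,c,zb,rad=.03):
    c=np.array(c);C=cloud(d);P=C[d["range_z"]>.05]
    P=P[(np.linalg.norm(P[:,:2]-c,axis=1)<rad)&(P[:,2]<zb+.046)]
    Q=P[(P[:,2]>zb+.006)&(P[:,2]<zb+.026)]
    f=least_squares(lambda p:np.linalg.norm(Q[:,:2]-p,axis=1)-.0168,c,loss="soft_l1",f_scale=.002) if len(Q)>3 else None
    t=P[P[:,2]>zb+.030]
    print("toggle side",f and np.round(f.x,4),len(Q),"top box",np.round((np.percentile(t,1,0)+np.percentile(t,99,0))/2,4),"ztop",np.round(np.percentile(t[:,2],95),4))
E
python3 - <<'E'
from m import *
d=load("w7"); pads(d,[(312,300),(312,362)]); toggle(d,(.540,-.142),.02)
E
```

```text
pad (312, 300) [311.1 301.2] [48.8 54. ] [ 0.5618 -0.1966  0.02  ]
pad (312, 362) [312.2 363. ] [44.1 49.9] [ 0.5845 -0.2499  0.02  ]
toggle side [ 0.5401 -0.1418] 242 top box [ 0.5399 -0.1414  0.0558] ztop 0.061
```

>>> {"method": "drive_tool", "body": {"commands": [{"rx":0,"ry":0,"rz":-0.366,"tx":-0.018,"ty":0.965,"tz":0,"grip":-1},{"rx":0,"ry":0,"rz":-0.366,"tx":-0.018,"ty":0.965,"tz":0,"grip":-1},{"rx":0,"ry":0,"rz":-0.366,"tx":-0.018,"ty":0.965,"tz":0,"grip":-1},{"rx":0,"ry":0,"rz":-0.366,"tx":-0.018,"ty":0.965,"tz":0,"grip":-1},{"rx":0,"ry":0,"rz":-0.366,"tx":-0.018,"ty":0.965,"tz":0,"grip":-1},{"rx":0,"ry":0,"rz":-0.366,"tx":-0.018,"ty":0.965,"tz":0,"grip":-1},{"rx":0,"ry":0,"rz":-0.366,"tx":-0.018,"ty":0.965,"tz":0,"grip":-1},{"rx":0,"ry":0,"rz":-0.366,"tx":-0.018,"ty":0.965,"tz":0,"grip":-1},{"rx":0,"ry":0,"rz":-0.366,"tx":-0.018,"ty":0.965,"tz":0,"grip":-1},{"rx":0,"ry":0,"rz":-0.366,"tx":-0.018,"ty":0.965,"tz":0,"grip":-1}], "grip_force": 30}}

```text
clock: 16.88
tcp_pos: [0.537, 0.0533, 0.1009]
orientation: [-2.355, -2.078, 0.002]
contact_force: [0.1, -0.1, -0.9]
grip_width: 0.0853
```

>>> {"method": "drive_tool", "body": {"commands": [{"rx":0,"ry":0,"rz":-0.366,"tx":-0.018,"ty":0.965,"tz":0,"grip":-1},{"rx":0,"ry":0,"rz":-0.366,"tx":-0.018,"ty":0.965,"tz":0,"grip":-1},{"rx":0,"ry":0,"rz":-0.366,"tx":-0.018,"ty":0.965,"tz":0,"grip":-1},{"rx":0,"ry":0,"rz":-0.366,"tx":-0.018,"ty":0.965,"tz":0,"grip":-1},{"rx":0,"ry":0,"rz":-0.366,"tx":-0.018,"ty":0.965,"tz":0,"grip":-1},{"rx":0,"ry":0,"rz":-0.366,"tx":-0.018,"ty":0.965,"tz":0,"grip":-1},{"rx":0,"ry":0,"rz":-0.366,"tx":-0.018,"ty":0.965,"tz":0,"grip":-1},{"rx":0,"ry":0,"rz":-0.366,"tx":-0.018,"ty":0.965,"tz":0,"grip":-1},{"rx":0,"ry":0,"rz":-0.366,"tx":-0.018,"ty":0.965,"tz":0,"grip":-1},{"rx":0,"ry":0,"rz":-0.366,"tx":-0.018,"ty":0.965,"tz":0,"grip":-1}], "grip_force": 30}}

```text
clock: 18.12
tcp_pos: [0.5334, 0.2461, 0.1008]
orientation: [2.804, 1.416, -0.003]
contact_force: [0.4, 0.1, 0.4]
grip_width: 0.0852
```

>>> {"method": "drive_tool", "body": {"commands": [{"rx":0,"ry":0,"rz":0,"tx":0,"ty":0,"tz":0,"grip":-1}], "grip_force": 30}}

```text
clock: 18.25
tcp_pos: [0.5333, 0.2473, 0.1008]
orientation: [-2.801, -1.423, 0.002]
contact_force: [-0.4, 0.6, 0.3]
grip_width: 0.0856
```

```bash
python3 w.py w8; python3 -c "
from m import *
d=load('w8'); toggle(d,(.5345,.2455),.014)"
```

```text
tcp [0.5333 0.2473 0.1008] jaw deg -36.14 toolz [-0.001 -0.001 -1.   ] 18.25 0.0855629475834142 [-0.89  0.48  0.46  1.88 -0.28  0.85 -0.92]
toggle side [0.5342 0.2448] 184 top box [0.5353 0.2465 0.0501] ztop 0.0553
```

View pics/w8.png

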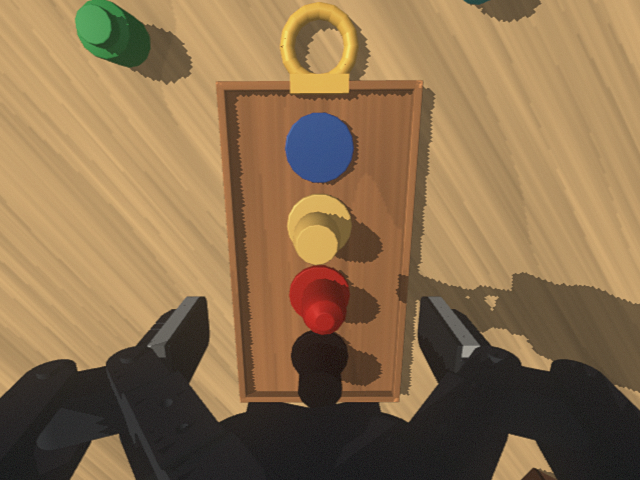

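The yellow toggle is at (316,243), between the jaws. The blue coaster at (320,147) is empty. Going down on yellow.

>>> {"method": "drive_tool", "body": {"commands": [{"rx":0,"ry":0,"rz":0,"tx":0.05,"ty":-0.06,"tz":-1,"grip":-1},{"rx":0,"ry":0,"rz":0,"tx":0,"ty":0,"tz":-1,"grip":-1},{"rx":0,"ry":0,"rz":0,"tx":0,"ty":0,"tz":-1,"grip":-1},{"rx":0,"ry":0,"rz":0,"tx":0,"ty":0,"tz":-1,"grip":-1},{"rx":0,"ry":0,"rz":0,"tx":0,"ty":0,"tz":-1,"grip":-1},{"rx":0,"ry":0,"rz":0,"tx":0,"ty":0,"tz":-0.6,"grip":-1},{"rx":0,"ry":0,"rz":0,"tx":0,"ty":0,"tz":-0.25,"grip":-1},{"rx":0,"ry":0,"rz":0,"tx":0,"ty":0,"tz":0,"grip":-1}], "grip_force": 30}}

```text
clock: 19.3
tcp_pos: [0.5353, 0.2446, -0.0152]
orientation: [2.803, 1.418, 0.0]
contact_force: [-0.7, -0.7, 0.1]
grip_width: 0.0855
```

>>> {"method": "drive_tool", "body": {"commands": [{"rx":0,"ry":0,"rz":0,"tx":0,"ty":0,"tz":0,"grip":1},{"rx":0,"ry":0,"rz":0,"tx":0,"ty":0,"tz":0,"grip":1},{"rx":0,"ry":0,"rz":0,"tx":0,"ty":0,"tz":0,"grip":1},{"rx":0,"ry":0,"rz":0,"tx":0,"ty":0,"tz":0,"grip":1},{"rx":0,"ry":0,"rz":0,"tx":0,"ty":0,"tz":0,"grip":1}], "grip_force": 30}}

```text
clock: 19.92
tcp_pos: [0.5355, 0.2448, -0.0146]
orientation: [-2.803, -1.418, -0.001]
contact_force: [-1.3, -0.3, 5.8]
grip_width: 0.0323
```

>>> {"method": "drive_tool", "body": {"commands": [{"rx":0,"ry":0,"rz":0,"tx":0,"ty":0,"tz":0.8,"grip":1},{"rx":0,"ry":0,"rz":0,"tx":0,"ty":0,"tz":1,"grip":1},{"rx":0,"ry":0,"rz":0,"tx":0,"ty":0,"tz":1,"grip":1},{"rx":0,"ry":0,"rz":0,"tx":0,"ty":0,"tz":1,"grip":1},{"rx":0,"ry":0,"rz":0,"tx":0,"ty":0,"tz":1,"grip":1},{"rx":0,"ry":0,"rz":0,"tx":0,"ty":0,"tz":1,"grip":1}], "grip_force": 30}}

```text
clock: 20.68
tcp_pos: [0.5353, 0.2447, 0.1027]
orientation: [-2.803, -1.418, -0.001]
contact_force: [0.1, 0.7, -0.4]
grip_width: 0.0326
```

>>> {"method": "drive_tool", "body": {"commands": [{"rx":0,"ry":0,"rz":0.318,"tx":0.057,"ty":-0.96,"tz":0,"grip":1},{"rx":0,"ry":0,"rz":0.318,"tx":0.057,"ty":-0.96,"tz":0,"grip":1},{"rx":0,"ry":0,"rz":0.318,"tx":0.057,"ty":-0.96,"tz":0,"grip":1},{"rx":0,"ry":0,"rz":0.318,"tx":0.057,"ty":-0.96,"tz":0,"grip":1},{"rx":0,"ry":0,"rz":0.318,"tx":0.057,"ty":-0.96,"tz":0,"grip":1},{"rx":0,"ry":0,"rz":0.318,"tx":0.057,"ty":-0.96,"tz":0,"grip":1},{"rx":0,"ry":0,"rz":0.318,"tx":0.057,"ty":-0.96,"tz":0,"grip":1},{"rx":0,"ry":0,"rz":0.318,"tx":0.057,"ty":-0.96,"tz":0,"grip":1},{"rx":0,"ry":0,"rz":0.318,"tx":0.057,"ty":-0.96,"tz":0,"grip":1},{"rx":0,"ry":0,"rz":0.318,"tx":0.057,"ty":-0.96,"tz":0,"grip":1}], "grip_force": 30}}

```text
clock: 21.92
tcp_pos: [0.5468, 0.0519, 0.102]
orientation: [2.421, 2.002, 0.001]
contact_force: [-0.1, -0.1, -0.4]
grip_width: 0.0329
```

>>> {"method": "drive_tool", "body": {"commands": [{"rx":0,"ry":0,"rz":0.318,"tx":0.057,"ty":-0.96,"tz":0,"grip":1},{"rx":0,"ry":0,"rz":0.318,"tx":0.057,"ty":-0.96,"tz":0,"grip":1},{"rx":0,"ry":0,"rz":0.318,"tx":0.057,"ty":-0.96,"tz":0,"grip":1},{"rx":0,"ry":0,"rz":0.318,"tx":0.057,"ty":-0.96,"tz":0,"grip":1},{"rx":0,"ry":0,"rz":0.318,"tx":0.057,"ty":-0.96,"tz":0,"grip":1},{"rx":0,"ry":0,"rz":0.318,"tx":0.057,"ty":-0.96,"tz":0,"grip":1},{"rx":0,"ry":0,"rz":0.318,"tx":0.057,"ty":-0.96,"tz":0,"grip":1},{"rx":0,"ry":0,"rz":0.318,"tx":0.057,"ty":-0.96,"tz":0,"grip":1},{"rx":0,"ry":0,"rz":0.318,"tx":0.057,"ty":-0.96,"tz":0,"grip":1},{"rx":0,"ry":0,"rz":0.318,"tx":0.057,"ty":-0.96,"tz":0,"grip":1}], "grip_force": 30}}

```text
clock: 23.18
tcp_pos: [0.5581, -0.1402, 0.102]
orientation: [1.92, 2.485, 0.0]
contact_force: [0.1, 0.6, -0.4]
grip_width: 0.0323
```

>>> {"method": "drive_tool", "body": {"commands": [{"rx":0,"ry":0,"rz":0.318,"tx":0.057,"ty":-0.96,"tz":0,"grip":1},{"rx":0,"ry":0,"rz":0.318,"tx":0.057,"ty":-0.96,"tz":0,"grip":1},{"rx":0,"ry":0,"rz":0.318,"tx":0.057,"ty":-0.96,"tz":0,"grip":1},{"rx":0,"ry":0,"rz":0,"tx":0,"ty":0,"tz":0,"grip":1}], "grip_force": 30}}

```text
clock: 23.68
tcp_pos: [0.5612, -0.199, 0.1019]
orientation: [1.757, 2.603, -0.001]
contact_force: [-0.7, -0.2, -1.1]
grip_width: 0.0323
```

```bash
python3 w.py w9
python3 - <<'E'
from m import *
d=load("w9");toggle(d,(.5617,-.1965),.132,.028)
E
```

```text
tcp [ 0.5612 -0.199   0.1019] jaw deg 21.98 toolz [ 0.001 -0.001 -1.   ] 23.675 0.032276599847418506 [ 0.01  0.46  0.29  1.85 -0.17  0.85  0.77]
toggle side [ 0.5597 -0.1982] 2192 top box [ 0.5584 -0.1985  0.1697] ztop 0.1747
```

View pics/w9.png

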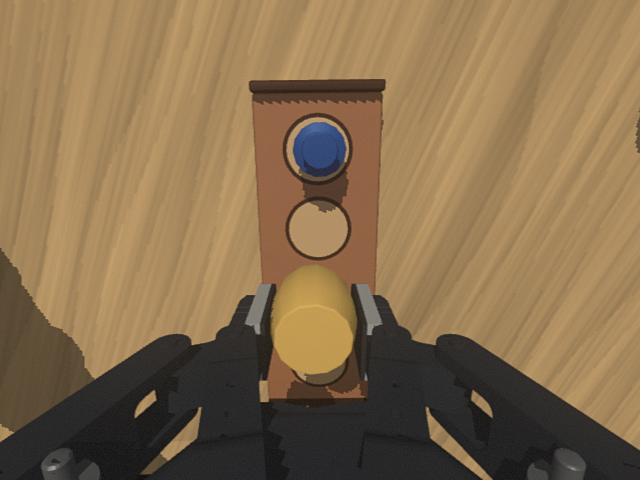

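Yellow is held at (314,320). Blue is on its pad at (319,148), and pad 2 is at (318,229). Lowering with a shift of about 2 mm.

>>> {"method": "drive_tool", "body": {"commands": [{"rx":0,"ry":0,"rz":0,"tx":0.1,"ty":0.09,"tz":-0.8,"grip":1},{"rx":0,"ry":0,"rz":0,"tx":0,"ty":0,"tz":-1,"grip":1},{"rx":0,"ry":0,"rz":0,"tx":0,"ty":0,"tz":-1,"grip":1},{"rx":0,"ry":0,"rz":0,"tx":0,"ty":0,"tz":-1,"grip":1},{"rx":0,"ry":0,"rz":0,"tx":0,"ty":0,"tz":-1,"grip":1},{"rx":0,"ry":0,"rz":0,"tx":0,"ty":0,"tz":-0.5,"grip":1},{"rx":0,"ry":0,"rz":0,"tx":0,"ty":0,"tz":-0.22,"grip":1},{"rx":0,"ry":0,"rz":0,"tx":0,"ty":0,"tz":0,"grip":1}], "grip_force": 30}}

```text
clock: 24.72
tcp_pos: [0.5635, -0.1952, -0.0086]
orientation: [-1.753, -2.607, -0.001]
contact_force: [-3.6, 0.5, 7.7]
grip_width: 0.0322
```

>>> {"method": "drive_tool", "body": {"commands": [{"rx":0,"ry":0,"rz":0,"tx":0,"ty":0,"tz":0.03,"grip":1},{"rx":0,"ry":0,"rz":0,"tx":0,"ty":0,"tz":0,"grip":-1},{"rx":0,"ry":0,"rz":0,"tx":0,"ty":0,"tz":0,"grip":-1},{"rx":0,"ry":0,"rz":0,"tx":0,"ty":0,"tz":0,"grip":-1},{"rx":0,"ry":0,"rz":0,"tx":0,"ty":0,"tz":0.6,"grip":-1},{"rx":0,"ry":0,"rz":0,"tx":0,"ty":0,"tz":1,"grip":-1},{"rx":0,"ry":0,"rz":0,"tx":0,"ty":0,"tz":1,"grip":-1},{"rx":0,"ry":0,"rz":0,"tx":0,"ty":0,"tz":1,"grip":-1},{"rx":0,"ry":0,"rz":0,"tx":0,"ty":0,"tz":1,"grip":-1},{"rx":0,"ry":0,"rz":0,"tx":0,"ty":0,"tz":1,"grip":-1}], "grip_force": 30}}

```text
clock: 25.98
tcp_pos: [0.5638, -0.1953, 0.1054]
orientation: [1.752, 2.606, 0.001]
contact_force: [0.1, -1.1, -0.7]
grip_width: 0.0859
```

```bash
python3 w.py w10
python3 - <<'E'
from m import *
d=load("w10");toggle(d,(.5617,-.1965),.02);toggle(d,(.540,-.1418),.02)
pads(d,[(312,300),(312,362)])
E
```

```text
tcp [ 0.5638 -0.1953  0.1054] jaw deg 22.17 toolz [ 0.002 -0.    -1.   ] 25.975 0.08585672918614703 [ 0.01  0.46  0.29  1.85 -0.17  0.85  0.77]
toggle side [ 0.5617 -0.1955] 179 top box [ 0.561  -0.1937  0.0562] ztop 0.0612
toggle side None 0 top box [ 0.54   -0.1417  0.0558] ztop 0.0611
pad (312, 300) [313.6 299.7] [48.5 53.5] [ 0.5842 -0.2501  0.02  ]
pad (312, 362) [314.3 361.3] [43.9 50. ] [ 0.6067 -0.3035  0.02  ]
```

View pics/w10.png

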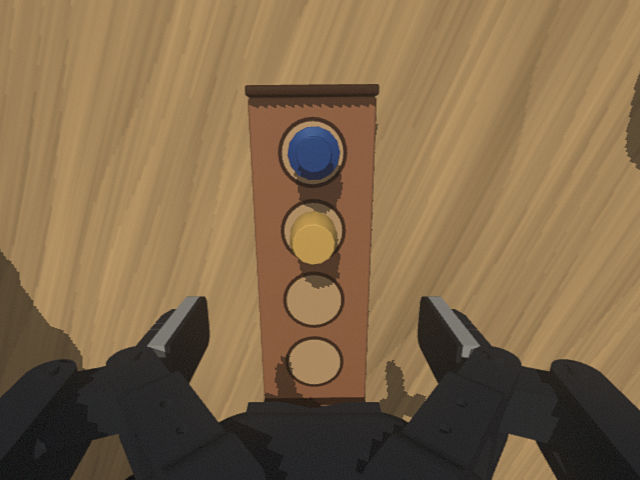

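>>> {"method": "drive_tool", "body": {"commands": [{"rx":0,"ry":0,"rz":-0.366,"tx":-0.146,"ty":0.979,"tz":0,"grip":-1},{"rx":0,"ry":0,"rz":-0.366,"tx":-0.146,"ty":0.979,"tz":0,"grip":-1},{"rx":0,"ry":0,"rz":-0.366,"tx":-0.146,"ty":0.979,"tz":0,"grip":-1},{"rx":0,"ry":0,"rz":-0.366,"tx":-0.146,"ty":0.979,"tz":0,"grip":-1},{"rx":0,"ry":0,"rz":-0.366,"tx":-0.146,"ty":0.979,"tz":0,"grip":-1},{"rx":0,"ry":0,"rz":-0.366,"tx":-0.146,"ty":0.979,"tz":0,"grip":-1},{"rx":0,"ry":0,"rz":-0.366,"tx":-0.146,"ty":0.979,"tz":0,"grip":-1},{"rx":0,"ry":0,"rz":-0.366,"tx":-0.146,"ty":0.979,"tz":0,"grip":-1},{"rx":0,"ry":0,"rz":-0.366,"tx":-0.146,"ty":0.979,"tz":0,"grip":-1},{"rx":0,"ry":0,"rz":-0.366,"tx":-0.146,"ty":0.979,"tz":0,"grip":-1}], "grip_force": 30}}

```text
clock: 27.28
tcp_pos: [0.5344, 0.0013, 0.1039]
orientation: [2.356, 2.077, 0.002]
contact_force: [0.7, -0.2, 0.4]
grip_width: 0.0856
```

>>> {"method": "drive_tool", "body": {"commands": [{"rx":0,"ry":0,"rz":-0.366,"tx":-0.146,"ty":0.979,"tz":0,"grip":-1},{"rx":0,"ry":0,"rz":-0.366,"tx":-0.146,"ty":0.979,"tz":0,"grip":-1},{"rx":0,"ry":0,"rz":-0.366,"tx":-0.146,"ty":0.979,"tz":0,"grip":-1},{"rx":0,"ry":0,"rz":-0.366,"tx":-0.146,"ty":0.979,"tz":0,"grip":-1},{"rx":0,"ry":0,"rz":-0.366,"tx":-0.146,"ty":0.979,"tz":0,"grip":-1},{"rx":0,"ry":0,"rz":-0.366,"tx":-0.146,"ty":0.979,"tz":0,"grip":-1},{"rx":0,"ry":0,"rz":-0.366,"tx":-0.146,"ty":0.979,"tz":0,"grip":-1},{"rx":0,"ry":0,"rz":-0.366,"tx":-0.146,"ty":0.979,"tz":0,"grip":-1},{"rx":0,"ry":0,"rz":-0.366,"tx":-0.146,"ty":0.979,"tz":0,"grip":-1},{"rx":0,"ry":0,"rz":-0.366,"tx":-0.146,"ty":0.979,"tz":0,"grip":-1}], "grip_force": 30}}

```text
clock: 28.52
tcp_pos: [0.5051, 0.1972, 0.1039]
orientation: [-2.805, -1.414, -0.002]
contact_force: [-0.3, -0.3, -0.8]
grip_width: 0.0853
```

>>> {"method": "drive_tool", "body": {"commands": [{"rx":0,"ry":0,"rz":0,"tx":0,"ty":0,"tz":0,"grip":-1}], "grip_force": 30}}

```text
clock: 28.65
tcp_pos: [0.5049, 0.1982, 0.1036]
orientation: [-2.801, -1.421, -0.002]
contact_force: [0.9, -0.1, -1.1]
grip_width: 0.0856
```

```bash
python3 w.py w11; python3 -c "
from m import *
d=load('w11'); toggle(d,(.5055,.1963),.014)"
```

```text
tcp [0.5049 0.1982 0.1036] jaw deg -36.18 toolz [ 0.001  0.001 -1.   ] 28.65 0.08559957485759405 [-0.86  0.4   0.47  1.99 -0.25  0.81 -0.89]
toggle side [0.5054 0.196 ] 232 top box [0.5059 0.1969 0.0498] ztop 0.0547
```

View pics/w11.png

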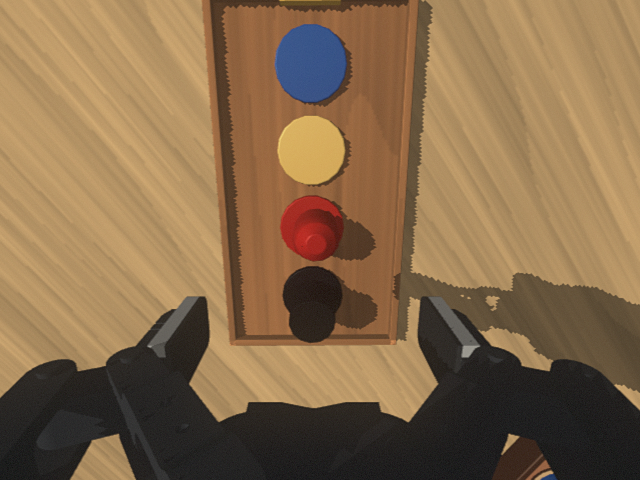

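Red is at (314,238), between the jaws. Going down on it.

>>> {"method": "drive_tool", "body": {"commands": [{"rx":0,"ry":0,"rz":0,"tx":0.03,"ty":-0.06,"tz":-1,"grip":-1},{"rx":0,"ry":0,"rz":0,"tx":0,"ty":0,"tz":-1,"grip":-1},{"rx":0,"ry":0,"rz":0,"tx":0,"ty":0,"tz":-1,"grip":-1},{"rx":0,"ry":0,"rz":0,"tx":0,"ty":0,"tz":-1,"grip":-1},{"rx":0,"ry":0,"rz":0,"tx":0,"ty":0,"tz":-1,"grip":-1},{"rx":0,"ry":0,"rz":0,"tx":0,"ty":0,"tz":-0.7,"grip":-1},{"rx":0,"ry":0,"rz":0,"tx":0,"ty":0,"tz":-0.3,"grip":-1},{"rx":0,"ry":0,"rz":0,"tx":0,"ty":0,"tz":0,"grip":-1}], "grip_force": 30}}

```text
clock: 29.7
tcp_pos: [0.5057, 0.1948, -0.0169]
orientation: [2.804, 1.416, -0.0]
contact_force: [-0.5, 0.4, -0.2]
grip_width: 0.0854
```

>>> {"method": "drive_tool", "body": {"commands": [{"rx":0,"ry":0,"rz":0,"tx":0,"ty":0,"tz":0,"grip":1},{"rx":0,"ry":0,"rz":0,"tx":0,"ty":0,"tz":0,"grip":1},{"rx":0,"ry":0,"rz":0,"tx":0,"ty":0,"tz":0,"grip":1},{"rx":0,"ry":0,"rz":0,"tx":0,"ty":0,"tz":0,"grip":1},{"rx":0,"ry":0,"rz":0,"tx":0,"ty":0,"tz":0,"grip":1}], "grip_force": 30}}

```text
clock: 30.32
tcp_pos: [0.5059, 0.1954, -0.0164]
orientation: [-2.804, -1.417, -0.001]
contact_force: [-0.5, -0.2, 6.3]
grip_width: 0.0328
```

>>> {"method": "drive_tool", "body": {"commands": [{"rx":0,"ry":0,"rz":0,"tx":0,"ty":0,"tz":0.9,"grip":1},{"rx":0,"ry":0,"rz":0,"tx":0,"ty":0,"tz":1,"grip":1},{"rx":0,"ry":0,"rz":0,"tx":0,"ty":0,"tz":1,"grip":1},{"rx":0,"ry":0,"rz":0,"tx":0,"ty":0,"tz":1,"grip":1},{"rx":0,"ry":0,"rz":0,"tx":0,"ty":0,"tz":1,"grip":1},{"rx":0,"ry":0,"rz":0,"tx":0,"ty":0,"tz":1,"grip":1}], "grip_force": 30}}

```text
clock: 31.08
tcp_pos: [0.5056, 0.1951, 0.1027]
orientation: [-2.804, -1.416, -0.001]
contact_force: [0.5, -0.6, -0.6]
grip_width: 0.0325
```

>>> {"method": "drive_tool", "body": {"commands": [{"rx":0,"ry":0,"rz":0.318,"tx":0.174,"ty":-0.965,"tz":0,"grip":1},{"rx":0,"ry":0,"rz":0.318,"tx":0.174,"ty":-0.965,"tz":0,"grip":1},{"rx":0,"ry":0,"rz":0.318,"tx":0.174,"ty":-0.965,"tz":0,"grip":1},{"rx":0,"ry":0,"rz":0.318,"tx":0.174,"ty":-0.965,"tz":0,"grip":1},{"rx":0,"ry":0,"rz":0.318,"tx":0.174,"ty":-0.965,"tz":0,"grip":1},{"rx":0,"ry":0,"rz":0.318,"tx":0.174,"ty":-0.965,"tz":0,"grip":1},{"rx":0,"ry":0,"rz":0.318,"tx":0.174,"ty":-0.965,"tz":0,"grip":1},{"rx":0,"ry":0,"rz":0.318,"tx":0.174,"ty":-0.965,"tz":0,"grip":1},{"rx":0,"ry":0,"rz":0.318,"tx":0.174,"ty":-0.965,"tz":0,"grip":1},{"rx":0,"ry":0,"rz":0.318,"tx":0.174,"ty":-0.965,"tz":0,"grip":1}], "grip_force": 30}}

```text
clock: 32.33
tcp_pos: [0.5405, 0.0014, 0.1021]
orientation: [2.422, 2.001, 0.001]
contact_force: [0.6, 0.3, -0.6]
grip_width: 0.033
```

>>> {"method": "drive_tool", "body": {"commands": [{"rx":0,"ry":0,"rz":0.318,"tx":0.174,"ty":-0.965,"tz":0,"grip":1},{"rx":0,"ry":0,"rz":0.318,"tx":0.174,"ty":-0.965,"tz":0,"grip":1},{"rx":0,"ry":0,"rz":0.318,"tx":0.174,"ty":-0.965,"tz":0,"grip":1},{"rx":0,"ry":0,"rz":0.318,"tx":0.174,"ty":-0.965,"tz":0,"grip":1},{"rx":0,"ry":0,"rz":0.318,"tx":0.174,"ty":-0.965,"tz":0,"grip":1},{"rx":0,"ry":0,"rz":0.318,"tx":0.174,"ty":-0.965,"tz":0,"grip":1},{"rx":0,"ry":0,"rz":0.318,"tx":0.174,"ty":-0.965,"tz":0,"grip":1},{"rx":0,"ry":0,"rz":0.318,"tx":0.174,"ty":-0.965,"tz":0,"grip":1},{"rx":0,"ry":0,"rz":0.318,"tx":0.174,"ty":-0.965,"tz":0,"grip":1},{"rx":0,"ry":0,"rz":0.318,"tx":0.174,"ty":-0.965,"tz":0,"grip":1}], "grip_force": 30}}

```text
clock: 33.58
tcp_pos: [0.5752, -0.1916, 0.1021]
orientation: [1.922, 2.485, -0.0]
contact_force: [-0.6, -0.4, -0.7]
grip_width: 0.0325
```

>>> {"method": "drive_tool", "body": {"commands": [{"rx":0,"ry":0,"rz":0.318,"tx":0.174,"ty":-0.965,"tz":0,"grip":1},{"rx":0,"ry":0,"rz":0.318,"tx":0.174,"ty":-0.965,"tz":0,"grip":1},{"rx":0,"ry":0,"rz":0.318,"tx":0.174,"ty":-0.965,"tz":0,"grip":1},{"rx":0,"ry":0,"rz":0,"tx":0,"ty":0,"tz":0,"grip":1}], "grip_force": 30}}

```text
clock: 34.08
tcp_pos: [0.5853, -0.2508, 0.102]
orientation: [1.758, 2.602, -0.001]
contact_force: [0.3, 0.1, -0.5]
grip_width: 0.0332
```

```bash
python3 w.py w12
python3 - <<'E'
from m import *
d=load("w12");toggle(d,(.5843,-.250),.132,.028)
E
```

```text
tcp [ 0.5853 -0.2508  0.102 ] jaw deg 21.93 toolz [ 0.001 -0.001 -1.   ] 34.075 0.033196499566022435 [ 0.1   0.52  0.29  1.75 -0.18  0.89  0.85]
toggle side [ 0.5829 -0.2494] 2388 top box [ 0.5819 -0.2504  0.1697] ztop 0.175
```

View pics/w12.png

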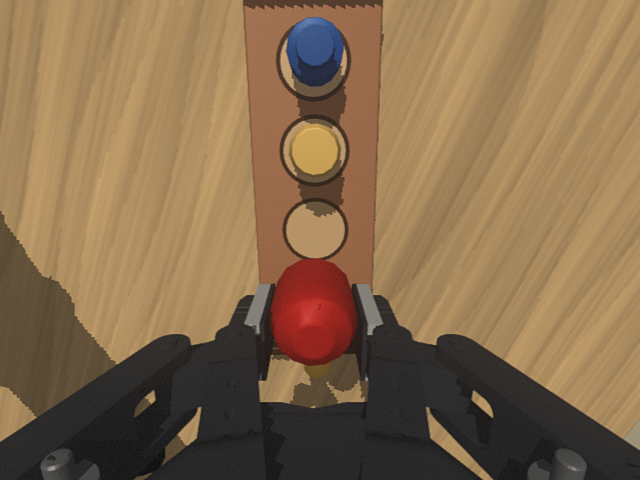

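Red is held at (313,315). Blue and yellow stand on their pads at (315,55) and (315,150), and pad 3 is at (316,230). Lowering.

>>> {"method": "drive_tool", "body": {"commands": [{"rx":0,"ry":0,"rz":0,"tx":0.08,"ty":-0.03,"tz":-0.8,"grip":1},{"rx":0,"ry":0,"rz":0,"tx":0,"ty":0,"tz":-1,"grip":1},{"rx":0,"ry":0,"rz":0,"tx":0,"ty":0,"tz":-1,"grip":1},{"rx":0,"ry":0,"rz":0,"tx":0,"ty":0,"tz":-1,"grip":1},{"rx":0,"ry":0,"rz":0,"tx":0,"ty":0,"tz":-1,"grip":1},{"rx":0,"ry":0,"rz":0,"tx":0,"ty":0,"tz":-0.5,"grip":1},{"rx":0,"ry":0,"rz":0,"tx":0,"ty":0,"tz":-0.25,"grip":1},{"rx":0,"ry":0,"rz":0,"tx":0,"ty":0,"tz":0,"grip":1}], "grip_force": 30}}

```text
clock: 35.12
tcp_pos: [0.5876, -0.2496, -0.0096]
orientation: [1.754, 2.606, 0.0]
contact_force: [0.4, -0.0, 0.0]
grip_width: 0.0328
```

>>> {"method": "drive_tool", "body": {"commands": [{"rx":0,"ry":0,"rz":0,"tx":0,"ty":0,"tz":-0.05,"grip":1},{"rx":0,"ry":0,"rz":0,"tx":0,"ty":0,"tz":0,"grip":1},{"rx":0,"ry":0,"rz":0,"tx":0,"ty":0,"tz":0,"grip":-1},{"rx":0,"ry":0,"rz":0,"tx":0,"ty":0,"tz":0,"grip":-1},{"rx":0,"ry":0,"rz":0,"tx":0,"ty":0,"tz":0,"grip":-1},{"rx":0,"ry":0,"rz":0,"tx":0,"ty":0,"tz":0.6,"grip":-1},{"rx":0,"ry":0,"rz":0,"tx":0,"ty":0,"tz":1,"grip":-1},{"rx":0,"ry":0,"rz":0,"tx":0,"ty":0,"tz":1,"grip":-1},{"rx":0,"ry":0,"rz":0,"tx":0,"ty":0,"tz":1,"grip":-1},{"rx":0,"ry":0,"rz":0,"tx":0,"ty":0,"tz":1,"grip":-1}], "grip_force": 30}}

```text
clock: 36.38
tcp_pos: [0.5875, -0.2494, 0.083]
orientation: [1.753, 2.606, 0.001]
contact_force: [0.0, 0.6, 0.5]
grip_width: 0.085
```

>>> {"method": "drive_tool", "body": {"commands": [{"rx":0,"ry":0,"rz":0,"tx":0,"ty":0,"tz":1,"grip":-1},{"rx":0,"ry":0,"rz":0,"tx":0,"ty":0,"tz":0,"grip":-1}], "grip_force": 30}}

```text
clock: 36.62
tcp_pos: [0.5886, -0.2499, 0.1033]
orientation: [1.752, 2.604, 0.002]
contact_force: [0.4, 0.6, -0.4]
grip_width: 0.0853
```

```bash
python3 w.py w13
python3 - <<'E'
from m import *
d=load("w13");toggle(d,(.5843,-.250),.02);toggle(d,(.5617,-.1955),.02);toggle(d,(.540,-.1418),.02)
pads(d,[(312,300)])
E
```

```text
tcp [ 0.5886 -0.2499  0.1033] jaw deg 22.12 toolz [ 0.003 -0.001 -1.   ] 36.625 0.08532192131615657 [ 0.1   0.53  0.29  1.75 -0.18  0.89  0.85]
toggle side [ 0.5853 -0.2488] 243 top box [ 0.5849 -0.2478  0.0558] ztop 0.0608
toggle side None 2 top box [ 0.5616 -0.195   0.0563] ztop 0.0613
toggle side [ 0.54   -0.1416] 188 top box [ 0.54   -0.1419  0.0559] ztop 0.0612
pad (312, 300) [311.1 298.5] [49.2 54. ] [ 0.6064 -0.3035  0.02  ]
```

View pics/w13.png

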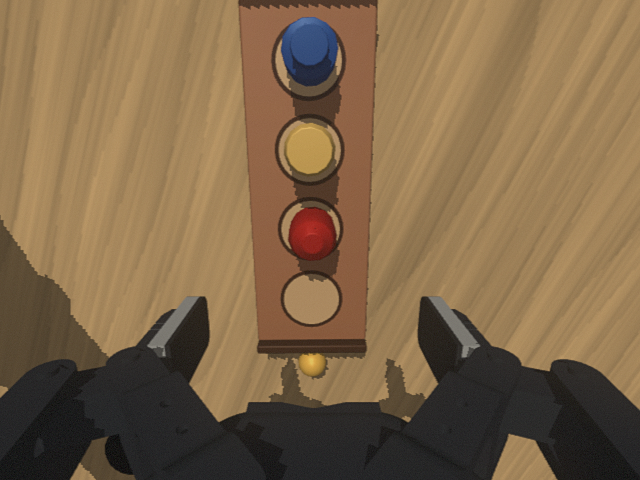

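>>> {"method": "drive_tool", "body": {"commands": [{"rx":0,"ry":0,"rz":-0.349,"tx":-0.283,"ty":0.953,"tz":0,"grip":-1},{"rx":0,"ry":0,"rz":-0.349,"tx":-0.283,"ty":0.953,"tz":0,"grip":-1},{"rx":0,"ry":0,"rz":-0.349,"tx":-0.283,"ty":0.953,"tz":0,"grip":-1},{"rx":0,"ry":0,"rz":-0.349,"tx":-0.283,"ty":0.953,"tz":0,"grip":-1},{"rx":0,"ry":0,"rz":-0.349,"tx":-0.283,"ty":0.953,"tz":0,"grip":-1},{"rx":0,"ry":0,"rz":-0.349,"tx":-0.283,"ty":0.953,"tz":0,"grip":-1},{"rx":0,"ry":0,"rz":-0.349,"tx":-0.283,"ty":0.953,"tz":0,"grip":-1},{"rx":0,"ry":0,"rz":-0.349,"tx":-0.283,"ty":0.953,"tz":0,"grip":-1},{"rx":0,"ry":0,"rz":-0.349,"tx":-0.283,"ty":0.953,"tz":0,"grip":-1},{"rx":0,"ry":0,"rz":-0.349,"tx":-0.283,"ty":0.953,"tz":0,"grip":-1}], "grip_force": 30}}

```text
clock: 37.92
tcp_pos: [0.5297, -0.058, 0.1001]
orientation: [-2.332, -2.104, 0.002]
contact_force: [0.5, -0.6, -0.1]
grip_width: 0.0852
```

>>> {"method": "drive_tool", "body": {"commands": [{"rx":0,"ry":0,"rz":-0.349,"tx":-0.283,"ty":0.953,"tz":0,"grip":-1},{"rx":0,"ry":0,"rz":-0.349,"tx":-0.283,"ty":0.953,"tz":0,"grip":-1},{"rx":0,"ry":0,"rz":-0.349,"tx":-0.283,"ty":0.953,"tz":0,"grip":-1},{"rx":0,"ry":0,"rz":-0.349,"tx":-0.283,"ty":0.953,"tz":0,"grip":-1},{"rx":0,"ry":0,"rz":-0.349,"tx":-0.283,"ty":0.953,"tz":0,"grip":-1},{"rx":0,"ry":0,"rz":-0.349,"tx":-0.283,"ty":0.953,"tz":0,"grip":-1},{"rx":0,"ry":0,"rz":-0.349,"tx":-0.283,"ty":0.953,"tz":0,"grip":-1},{"rx":0,"ry":0,"rz":-0.349,"tx":-0.283,"ty":0.953,"tz":0,"grip":-1},{"rx":0,"ry":0,"rz":-0.349,"tx":-0.283,"ty":0.953,"tz":0,"grip":-1},{"rx":0,"ry":0,"rz":-0.349,"tx":-0.283,"ty":0.953,"tz":0,"grip":-1}], "grip_force": 30}}

```text
clock: 39.17
tcp_pos: [0.4731, 0.1322, 0.1002]
orientation: [2.771, 1.48, -0.003]
contact_force: [-0.1, 0.1, -0.4]
grip_width: 0.0854
```

>>> {"method": "drive_tool", "body": {"commands": [{"rx":0,"ry":0,"rz":-0.349,"tx":-0.283,"ty":0.953,"tz":0,"grip":-1},{"rx":0,"ry":0,"rz":0,"tx":0,"ty":0,"tz":0,"grip":-1}], "grip_force": 30}}

```text
clock: 39.42
tcp_pos: [0.4674, 0.1521, 0.1003]
orientation: [-2.803, -1.419, 0.003]
contact_force: [0.9, 1.0, -0.0]
grip_width: 0.0857
```

```bash
python3 w.py w14; python3 -c "
from m import *
d=load('w14'); toggle(d,(.469,.1513),.014)"
```

```text
tcp [0.4674 0.1521 0.1003] jaw deg -36.3 toolz [-0.001 -0.001 -1.   ] 39.425 0.08572198940320944 [-0.83  0.33  0.47  2.1  -0.21  0.76 -0.86]
toggle side [0.4687 0.1505] 236 top box [0.4692 0.1513 0.0505] ztop 0.0553
```

View pics/w14.png

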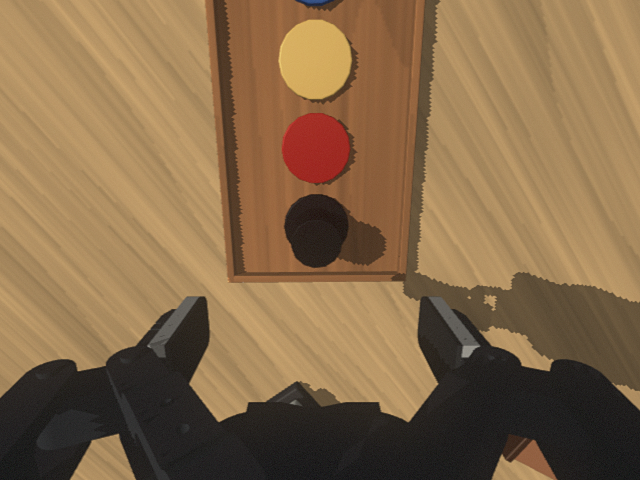

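Black is at (316,240), between the jaws. I'll check the grey block's height near (300,395) before going down.

Run:
```python
from h import *
C=cloud(load("scene0")); P=C[174:204,224:260].reshape(-1,3); print(np.round(np.percentile(P[P[:,2]>.012],[2,50,98],0),3))
```

```text
[[ 0.319 -0.007  0.013]
 [ 0.352  0.015  0.038]
 [ 0.369  0.042  0.043]]
```

>>> {"method": "drive_tool", "body": {"commands": [{"rx":0,"ry":0,"rz":0,"tx":0.06,"ty":-0.03,"tz":-1,"grip":-1},{"rx":0,"ry":0,"rz":0,"tx":0,"ty":0,"tz":-1,"grip":-1},{"rx":0,"ry":0,"rz":0,"tx":0,"ty":0,"tz":-1,"grip":-1},{"rx":0,"ry":0,"rz":0,"tx":0,"ty":0,"tz":-1,"grip":-1},{"rx":0,"ry":0,"rz":0,"tx":0,"ty":0,"tz":-1,"grip":-1},{"rx":0,"ry":0,"rz":0,"tx":0,"ty":0,"tz":-0.6,"grip":-1},{"rx":0,"ry":0,"rz":0,"tx":0,"ty":0,"tz":-0.23,"grip":-1},{"rx":0,"ry":0,"rz":0,"tx":0,"ty":0,"tz":0,"grip":-1}], "grip_force": 30}}

```text
clock: 40.48
tcp_pos: [0.4698, 0.15, -0.0154]
orientation: [2.806, 1.413, -0.0]
contact_force: [1.3, 0.2, -0.9]
grip_width: 0.0855
```

>>> {"method": "drive_tool", "body": {"commands": [{"rx":0,"ry":0,"rz":0,"tx":0,"ty":0,"tz":0,"grip":1},{"rx":0,"ry":0,"rz":0,"tx":0,"ty":0,"tz":0,"grip":1},{"rx":0,"ry":0,"rz":0,"tx":0,"ty":0,"tz":0,"grip":1},{"rx":0,"ry":0,"rz":0,"tx":0,"ty":0,"tz":0,"grip":1},{"rx":0,"ry":0,"rz":0,"tx":0,"ty":0,"tz":0,"grip":1}], "grip_force": 30}}

```text
clock: 41.1
tcp_pos: [0.4699, 0.1506, -0.0151]
orientation: [-2.805, -1.414, -0.001]
contact_force: [-1.3, -0.3, 5.6]
grip_width: 0.032
```

>>> {"method": "drive_tool", "body": {"commands": [{"rx":0,"ry":0,"rz":0,"tx":0,"ty":0,"tz":0.9,"grip":1},{"rx":0,"ry":0,"rz":0,"tx":0,"ty":0,"tz":1,"grip":1},{"rx":0,"ry":0,"rz":0,"tx":0,"ty":0,"tz":1,"grip":1},{"rx":0,"ry":0,"rz":0,"tx":0,"ty":0,"tz":1,"grip":1},{"rx":0,"ry":0,"rz":0,"tx":0,"ty":0,"tz":1,"grip":1},{"rx":0,"ry":0,"rz":0,"tx":0,"ty":0,"tz":1,"grip":1}], "grip_force": 30}}

```text
clock: 41.85
tcp_pos: [0.4694, 0.1503, 0.1031]
orientation: [2.805, 1.414, -0.0]
contact_force: [0.1, 0.3, -0.1]
grip_width: 0.0324
```

>>> {"method": "drive_tool", "body": {"commands": [{"rx":0,"ry":0,"rz":0.305,"tx":0.288,"ty":-0.944,"tz":0,"grip":1},{"rx":0,"ry":0,"rz":0.305,"tx":0.288,"ty":-0.944,"tz":0,"grip":1},{"rx":0,"ry":0,"rz":0.305,"tx":0.288,"ty":-0.944,"tz":0,"grip":1},{"rx":0,"ry":0,"rz":0.305,"tx":0.288,"ty":-0.944,"tz":0,"grip":1},{"rx":0,"ry":0,"rz":0.305,"tx":0.288,"ty":-0.944,"tz":0,"grip":1},{"rx":0,"ry":0,"rz":0.305,"tx":0.288,"ty":-0.944,"tz":0,"grip":1},{"rx":0,"ry":0,"rz":0.305,"tx":0.288,"ty":-0.944,"tz":0,"grip":1},{"rx":0,"ry":0,"rz":0.305,"tx":0.288,"ty":-0.944,"tz":0,"grip":1},{"rx":0,"ry":0,"rz":0.305,"tx":0.288,"ty":-0.944,"tz":0,"grip":1},{"rx":0,"ry":0,"rz":0.305,"tx":0.288,"ty":-0.944,"tz":0,"grip":1}], "grip_force": 30}}

```text
clock: 43.1
tcp_pos: [0.5271, -0.039, 0.1023]
orientation: [-2.442, -1.976, 0.0]
contact_force: [0.4, -0.2, -1.5]
grip_width: 0.0324
```

>>> {"method": "drive_tool", "body": {"commands": [{"rx":0,"ry":0,"rz":0.305,"tx":0.288,"ty":-0.944,"tz":0,"grip":1},{"rx":0,"ry":0,"rz":0.305,"tx":0.288,"ty":-0.944,"tz":0,"grip":1},{"rx":0,"ry":0,"rz":0.305,"tx":0.288,"ty":-0.944,"tz":0,"grip":1},{"rx":0,"ry":0,"rz":0.305,"tx":0.288,"ty":-0.944,"tz":0,"grip":1},{"rx":0,"ry":0,"rz":0.305,"tx":0.288,"ty":-0.944,"tz":0,"grip":1},{"rx":0,"ry":0,"rz":0.305,"tx":0.288,"ty":-0.944,"tz":0,"grip":1},{"rx":0,"ry":0,"rz":0.305,"tx":0.288,"ty":-0.944,"tz":0,"grip":1},{"rx":0,"ry":0,"rz":0.305,"tx":0.288,"ty":-0.944,"tz":0,"grip":1},{"rx":0,"ry":0,"rz":0.305,"tx":0.288,"ty":-0.944,"tz":0,"grip":1},{"rx":0,"ry":0,"rz":0.305,"tx":0.288,"ty":-0.944,"tz":0,"grip":1}], "grip_force": 30}}

```text
clock: 44.35
tcp_pos: [0.5847, -0.2277, 0.1022]
orientation: [-1.969, -2.448, 0.0]
contact_force: [-0.5, -1.0, -0.6]
grip_width: 0.0322
```

>>> {"method": "drive_tool", "body": {"commands": [{"rx":0,"ry":0,"rz":0.305,"tx":0.288,"ty":-0.944,"tz":0,"grip":1},{"rx":0,"ry":0,"rz":0.305,"tx":0.288,"ty":-0.944,"tz":0,"grip":1},{"rx":0,"ry":0,"rz":0.305,"tx":0.288,"ty":-0.944,"tz":0,"grip":1},{"rx":0,"ry":0,"rz":0.305,"tx":0.288,"ty":-0.944,"tz":0,"grip":1},{"rx":0,"ry":0,"rz":0,"tx":0,"ty":0,"tz":0,"grip":1}], "grip_force": 30}}

```text
clock: 44.98
tcp_pos: [0.6073, -0.3045, 0.1022]
orientation: [1.759, 2.603, -0.001]
contact_force: [-0.6, 1.0, -0.6]
grip_width: 0.0319
```

```bash
python3 w.py w15
python3 - <<'E'
from m import *
d=load("w15");toggle(d,(.6065,-.3035),.132,.028); pads(d,[(317,230)])
E
```

```text
tcp [ 0.6073 -0.3045  0.1022] jaw deg 21.89 toolz [-0.    -0.001 -1.   ] 44.975 0.03187160233039688 [ 0.17  0.59  0.29  1.64 -0.2   0.94  0.92]
toggle side [ 0.6054 -0.3038] 2311 top box [ 0.6041 -0.304   0.1697] ztop 0.1749
pad (317, 230) [315.7 229.5] [55.6 57.4] [ 0.6064 -0.3033  0.02  ]
```

View pics/w15.png

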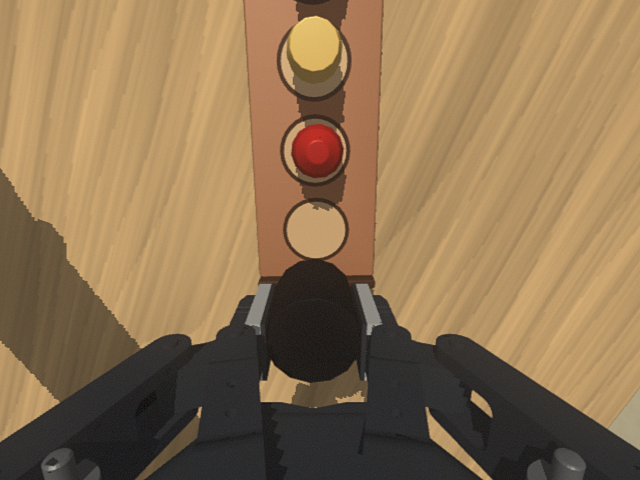

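Black is held at (313,320). Pad 4 is at (316,230), with red and yellow in place at (317,151) and (314,45). Lowering.

>>> {"method": "drive_tool", "body": {"commands": [{"rx":0,"ry":0,"rz":0,"tx":0.06,"ty":-0.02,"tz":-0.8,"grip":1},{"rx":0,"ry":0,"rz":0,"tx":0,"ty":0,"tz":-1,"grip":1},{"rx":0,"ry":0,"rz":0,"tx":0,"ty":0,"tz":-1,"grip":1},{"rx":0,"ry":0,"rz":0,"tx":0,"ty":0,"tz":-1,"grip":1},{"rx":0,"ry":0,"rz":0,"tx":0,"ty":0,"tz":-1,"grip":1},{"rx":0,"ry":0,"rz":0,"tx":0,"ty":0,"tz":-0.5,"grip":1},{"rx":0,"ry":0,"rz":0,"tx":0,"ty":0,"tz":-0.2,"grip":1},{"rx":0,"ry":0,"rz":0,"tx":0,"ty":0,"tz":0,"grip":1}], "grip_force": 30}}

```text
clock: 46.02
tcp_pos: [0.6093, -0.3034, -0.0073]
orientation: [1.755, 2.605, 0.0]
contact_force: [0.8, -0.1, 0.5]
grip_width: 0.0321
```

>>> {"method": "drive_tool", "body": {"commands": [{"rx":0,"ry":0,"rz":0,"tx":0,"ty":0,"tz":-0.07,"grip":1},{"rx":0,"ry":0,"rz":0,"tx":0,"ty":0,"tz":0,"grip":1},{"rx":0,"ry":0,"rz":0,"tx":0,"ty":0,"tz":0,"grip":-1},{"rx":0,"ry":0,"rz":0,"tx":0,"ty":0,"tz":0,"grip":-1},{"rx":0,"ry":0,"rz":0,"tx":0,"ty":0,"tz":0,"grip":-1},{"rx":0,"ry":0,"rz":0,"tx":0,"ty":0,"tz":0.6,"grip":-1},{"rx":0,"ry":0,"rz":0,"tx":0,"ty":0,"tz":1,"grip":-1},{"rx":0,"ry":0,"rz":0,"tx":0,"ty":0,"tz":1,"grip":-1},{"rx":0,"ry":0,"rz":0,"tx":0,"ty":0,"tz":1,"grip":-1},{"rx":0,"ry":0,"rz":0,"tx":0,"ty":0,"tz":1,"grip":-1}], "grip_force": 30}}

```text
clock: 47.28
tcp_pos: [0.6093, -0.3033, 0.0851]
orientation: [1.755, 2.605, 0.0]
contact_force: [-0.5, -0.3, 0.4]
grip_width: 0.0857
```

>>> {"method": "drive_tool", "body": {"commands": [{"rx":0,"ry":0,"rz":0,"tx":0,"ty":0,"tz":1,"grip":-1},{"rx":0,"ry":0,"rz":0,"tx":0,"ty":0,"tz":1,"grip":-1},{"rx":0,"ry":0,"rz":0,"tx":0,"ty":0,"tz":1,"grip":-1},{"rx":0,"ry":0,"rz":0,"tx":0,"ty":0,"tz":0,"grip":-1}], "grip_force": 30}}

```text
clock: 47.78
tcp_pos: [0.6102, -0.3038, 0.1453]
orientation: [1.754, 2.602, 0.001]
contact_force: [0.1, 0.4, 0.3]
grip_width: 0.0855
```

```bash
python3 w.py w16
python3 - <<'E'
from m import *
d=load("w16")
for c in ((.6065,-.3035),(.585,-.249),(.5617,-.1955),(.540,-.1418)): toggle(d,c,.02)
from bench import eyes
d=eyes.grab_frame("scene"); np.savez("pics/scene9.npz",**d); cv2.imwrite("pics/scene9.png",d["frame"])
C=cloud(d);C0=cloud(load("scene0"))
for K in(C0,C):
    P=K.reshape(-1,3);m=(np.abs(P[:,0]-.76)<.06)&(np.abs(P[:,1]-.015)<.06)&(P[:,2]>.03)&(P[:,2]<.07);print("cup",np.round(np.percentile(P[m],[2,50,98],0),4))
E
```

```text
tcp [ 0.6102 -0.3038  0.1453] jaw deg 22.05 toolz [ 0.003 -0.001 -1.   ] 47.775 0.08548006811377587 [ 0.16  0.55  0.31  1.61 -0.19  1.01  0.91]
toggle side [ 0.6072 -0.3032] 153 top box [ 0.607  -0.3025  0.0567] ztop 0.0613
toggle side [ 0.5854 -0.2486] 5 top box [ 0.5852 -0.2486  0.0559] ztop 0.0609
toggle side [ 0.5615 -0.1949] 91 top box [ 0.5619 -0.1963  0.0563] ztop 0.0614Traceback (most recent call last):
  File "<stdin>", line 3, in <module>
  File "m.py", line 17, in toggle
    print("toggle side",f and np.round(f.x,4),len(Q),"top box",np.round((np.percentile(t,1,0)+np.percentile(t,99,0))/2,4),"ztop",np.round(np.percentile(t[:,2],95),4))
                                                                         ~~~~~~~~~~~~~^^^^^^^
    return _quantile_unchecked(
        a, q, axis, out, overwrite_input, method, keepdims, weights)
    return _ureduce(a,
                    func=_quantile_ureduce_func,
    ...<5 lines>...
                    overwrite_input=overwrite_input,
                    method=method)
    r = func(a, **kwargs)
    result = _quantile(arr,
                       quantiles=q,
    ...<2 lines>...
                       out=out,
                       weights=wgt)
    slices_having_nans = np.isnan(arr[-1, ...])
                                  ~~~^^^^^^^^^
IndexError: index -1 is out of bounds for axis 0 with size 0
```

View pics/w16.png

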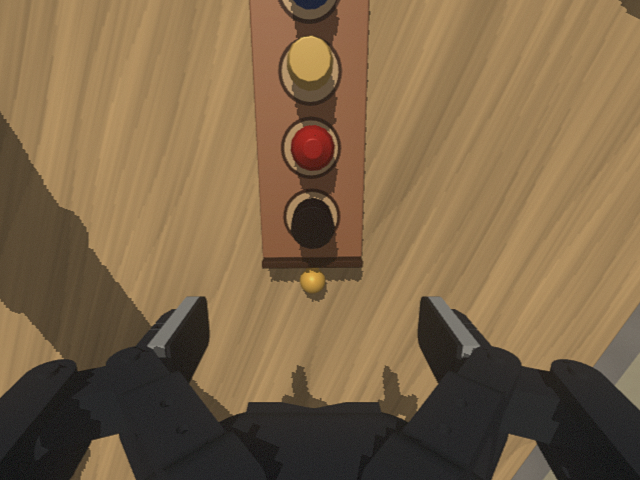

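All the wrist checks are within about 2 mm: black (312,222), red (313,148), yellow (310,60), with blue just at the top edge of the picture. One last look from the fixed cameras will cover blue and the cup.

Run:
```python
from m import *
from bench import eyes
for n in("scene","side"):
    d=eyes.grab_frame(n); np.savez(f"pics/{n}9.npz",**d); cv2.imwrite(f"pics/{n}9.png",d["frame"])
    for K in(cloud(load(n+"0")),cloud(d)):
        P=K.reshape(-1,3);m=(np.abs(P[:,0]-.76)<.06)&(np.abs(P[:,1]-.015)<.06)&(P[:,2]>.03)&(P[:,2]<.07);print(n,"cup",m.sum(),m.sum() and np.round(np.percentile(P[m],[2,50,98],0),4).tolist())
    for c in((.6065,-.3035),(.5617,-.1955),(.540,-.1418)):
        try: toggle(d,c,.02)
        except Exception: print("hidden",c)
```

```text
scene cup 632 [[0.7276, -0.0136, 0.031], [0.7527, 0.021, 0.0492], [0.789, 0.0475, 0.0593]]
scene cup 634 [[0.7273, -0.0135, 0.0307], [0.7529, 0.021, 0.0496], [0.7891, 0.0475, 0.0594]]
toggle side [ 0.6051 -0.3011] 120 top box [ 0.6065 -0.3011  0.0579] ztop 0.0648
toggle side [ 0.5592 -0.1933] 99 top box [ 0.5618 -0.1936  0.0583] ztop 0.0652
toggle side [ 0.5376 -0.14  ] 113 top box [ 0.5402 -0.1402  0.058 ] ztop 0.0641
side cup 736 [[0.732, -0.0135, 0.0307], [0.7626, 0.0089, 0.0473], [0.7917, 0.0485, 0.0589]]
side cup 736 [[0.7317, -0.0132, 0.0309], [0.7632, 0.0087, 0.0472], [0.7917, 0.0484, 0.059]]
toggle side [ 0.6098 -0.3034] 107 top box [ 0.6094 -0.3008  0.0578] ztop 0.0645
toggle side [ 0.564  -0.1956] 103 top box [ 0.5638 -0.1924  0.0575] ztop 0.0646
toggle side [ 0.5424 -0.1414] 122 top box [ 0.5422 -0.1381  0.0575] ztop 0.0638
```

View pics/scene9.png

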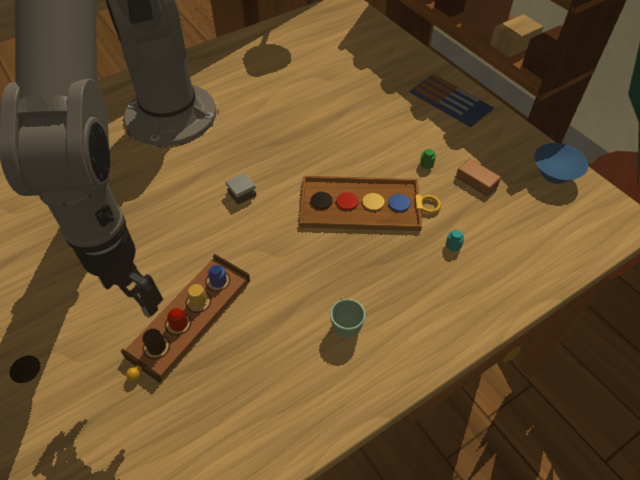

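View pics/side9.png

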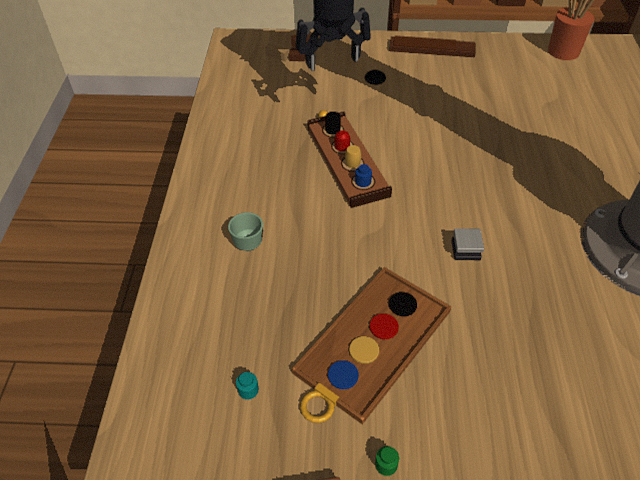

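Both views show black, red, yellow and blue upright on their pads, running away from the knob. The cup has not moved, the look-alikes are untouched and the gripper is clear.

```bash
python3 -c "
from bench import workorder;print(workorder.hand_in())"
```

```text
the job is handed in; nothing more can be done
None
```

All four toggles are on the rack in reverse order and the job is handed in, at about 48 s of the 112 s allowed. From the pad farthest from the knob to the nearest, they run blue, yellow, red, black.

- **Placement:** The last checks put every toggle upright and within about 2 mm of its pad centre. Blue's last wrist-camera measurement was taken before black was placed. After that only the fixed cameras saw it, and they showed it still in place.
- **Cup and look-alikes:** The cup's position matched its starting position to within 1 mm. The green and turquoise look-alikes were not touched, and the gripper was clear of everything.
- **First grasp missed:** On the blue toggle the fingers closed on air just above it. The real fingertips sit about 34 mm (shut) to 50 mm (open) behind the reported TCP. I measured that offset with all three cameras and allowed for it on every grasp and placing after that.
- **Disagreement between cameras:** The scene and side cameras differ by about 5 mm in x. Their average agreed with the wrist camera to about 2 mm, so I placed by the wrist camera.

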